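# Load the top glass blank from the pile onto the edging machine's ball table

## Robot

A 7-joint arm with a two-finger parallel gripper is mounted at the origin on the work surface. World frame = base frame: x ahead of the robot, y to its left, z up, the work surface at z = 0. Lengths are in mm, angles in rad, forces in N, time in s.
With the tool pointing down it reaches from about 400 to 850 mm from the base axis. Payload 10.4 kg.
Tool frame: the origin (TCP) lies between the finger pads; the fingertips stand 22 mm ahead of it and the grasp point (between the pads) lies 3 mm ahead of it; y points along the fingers, z is the direction in which the jaws open and shut, and the axes are right-handed (so a half turn about y gives the same grasp; the last joint's range is limited). The gripper opens to 87 mm and grips with 3 to 60 N. Pads are 19 mm wide; open, the fingers measure 117 mm over their backs; the gripper's body (75 mm by 190 mm) begins 51 mm behind the grasp point.
Start: joints at [-1.233, 0.332, -0.065, 1.46, 0.022, 1.35, -0.088], TCP at [220.627, 584.785, 244.576] pointing down, gripper open.
Joint ranges: [-2.6, 2.6], [-0.5, 2.12], [-1.47, 1.34], [0.16, 2.42], [-1.27, 4.41], [0.06, 2.06], [-2.6, 2.6]. Speed limits (rad/s): [2.22, 2.22, 2.79, 2.79, 3.14, 3.14, 3.14].

## Interface

Orientations are given as a rotation vector (axis times angle).
In Python, from station import arm gives the robot as it stands.
- The arm moves only by the tool servo_tool, never from a script. Its argument "commands" is a list of rows, each a list of 7 numbers: the shift along the tool's x, y, z in m, then the turn, a rotation vector about the tool's x, y, z in degrees, then the opening, from 0 (shut) to 1 (fully open). A call has 1 to 5 rows; each row shifts and turns the pose as measured when the row begins, along the tool's axes as they then stand; what a row does not reach is not made up. A row lasts 1/8 s, in which the tool goes at most 62.5 mm and 10.7 degrees, less where a joint would pass 70% of its speed; a pose out of reach is approached as far as the arm can. A call with a gripper value outside its range is refused whole. The fingers move at their own pace and stop on an object; "newtons" is the grip in N (left out, the last holds). Time passes only in rows, so rows that do not move let the fingers close. It gives the time, the measured TCP pose, the force and the opening at its end, in the units of the state.
- arm.state(): the state, without advancing time (a new reading comes with each control period).
- arm.read_camera(name): name is "scene" or "top" or "wrist"; returns a dict with "color" (480x640x3 uint8, red, green, blue), "fx", "fy", "cx", "cy" (pixels), "k1" (the pictures are not rectified: a ray, as slopes to the right and down, at radius r is drawn at 1 + k1 r^2 times it, then the intrinsics apply), "position" and "orientation" of the camera in the world; the wrist camera has in their place "mount" (4x4, takes a point from camera to tool coordinates, whose origin is the TCP and whose axes are the tool frame's). Camera axes: x right, y up, looking along -z (the intrinsics and any distortion apply to the point x, -y, -z); pixel columns grow to the right and rows downward; lengths in mm; the calibration is good to about 2 mm. A picture is of the moment at which its call begins: read the wrist's pose just before it. There is no depth.
- arm.job_done(): hands the job in, once; it reports no verdict.
The state is a dict: "time_s": time; "q": joint angles; "qd": joint speeds; "effort": joint torques, N m; "tcp_pos": TCP position; "orientation": TCP orientation; "force": force on the tool from outside, world axes, zero at the start; "moment": the same for the moment, N m; "finger_gap": opening from 0.0 (shut) to 1.0 (fully open).
Only numpy, scipy, OpenCV 4.12 (cv2) and the standard library are available. Lean on these libraries where they do the work, as an engineer would, in place of code of your own. Each camera call takes 0.05 s, during which the arm holds its last target.

## Task

Lift the smoked-brown glass blank that lies on top of the overlapping pile straight off, without scraping it across the green glass or shifting the blanks beneath. Lay it down gently on the ball table and let go, then roll it home over the balls until one long edge is flush along the fence and its end touches the red stop. Leave the stop at its setting and everything else on the bench where it is.

Things in the scene. Friction and masses are not known exactly. Their poses are not given: they have to be found in the camera images.
- glass_top: the smoked-brown glass blank to load, the uppermost of the pile: a flat strip 200 x 60 x 12 mm, about 0.36 kg. Origin at the centre of its underside; own x along the 200 mm length, y along the 60 mm width, z up. It lies level on glass_mid, its underside 24 mm above the bench
- glass_mid: green glass blank, same size and axes, under glass_top and lying level across glass_low_a and glass_low_b (its underside 12 mm above the bench, its top face 24 mm). It must stay put
- glass_low_a: green glass blank, same size and axes, flat on the bench under the robot-side end of glass_mid. It must stay put
- glass_low_b: green glass blank, same size and axes, flat on the bench under the far end of glass_mid. It must stay put
- ball_table: ball table: fixed purple and grey steel frame, 200 mm (own x, from -73 to 127 mm) by 370 mm (own y), with 20 black balls in cups and a fence along its far side. Origin on the bench, 75 mm in front of the fence face, mid-length; own x points away from the robot to the fence, y along the fence to the robot's left, z up. The frame between the balls is at most 28 mm high
- ball_bed (a point): centre of the bed of balls, level with their tops, 45 mm above the bench; axes as ball_table. 30 mm balls that roll freely in place: four rows at own x = -30, 0, 30, 60 mm of ball_table, in each five balls 62 mm apart over y = -140 to 140 mm, alternate rows shifted by 31 mm. A laid blank rests level, underside at 45 mm, and rolls with very little resistance
- fence (a point): middle of the fence's working face, the black strip on the aluminium bar along the whole far side of the ball table (at own x = 75 mm of ball_table); this point is 51 mm above the bench, axes as ball_table. The bar stands from 42 to 78 mm above the bench
- stop_face (a point): working face of the red end stop, astride the fence near its left end; it looks along -y of ball_table and reaches from the fence 49 mm towards the robot, 50 to 80 mm above the bench (its clamp on the bar up to 92 mm). This point is 25 mm in front of the fence face, 51 mm above the bench; axes as ball_table. The blank's end comes to rest against it
- stop (a joint): setting of the end stop along the fence, 0 to 0.06 m; 0 puts its face at own y = 90 mm of ball_table, growing to the robot's left. It is clamped: it gives way only to about 60 N
- suction_lifter: black and aluminium two-cup suction lifter, 116 x 260 x 98 mm, standing behind the ball table. Origin at the centre of its underside. Leave alone
- diamond_pad: blue hand pad 90 x 55 x 23 mm on the bench, far side. Leave alone
- coolant_bottle: white bottle with a red cap, 64 mm diameter, 190 mm tall, beyond the pile to the right. Origin at the centre of its base. Leave alone
- try_square: try square lying flat to the left of the ball table: dark wooden stock 100 x 24 x 14 mm, from the origin along own y; steel blade along own x to 162 mm. Leave alone
- tape_measure: yellow tape measure 70 x 38 x 60 mm, to the right of the pile. Leave alone

How it is judged (in metres and radians):
On the way, in this order (a step that is already met when the one before it is completed fails the run):
1. the brown blank is lifted clear of the pile (height (world z) of glass_top above 0.055 m and contact force between glass_top and glass_mid below 0.05 N and contact force between glass_top and glass_low_a below 0.05 N and contact force between glass_top and glass_low_b below 0.05 N), for 0.1 s.
2. it lies on the balls, let go, not yet against the fence (z of glass_top in the frame of ball_table between 0.04 and 0.048 m and angle between glass_top's own z axis and vertical below 0.05 rad and contact force between glass_top and ball_table above 1 N and contact force between glass_top and the fingers below 0.05 N and x of glass_top in the frame of fence below -0.034 m), for 0.1 s.
3. its long edge is flush along the fence and its end touches the stop (x of glass_top in the frame of fence above -0.033 m and angle between the x axis of glass_top and the y axis of ball_table, either way round below 0.02 rad and y of glass_top in the frame of stop_face above -0.103 m), for 0.2 s.
At the end, for the whole second after the job is handed in: The brown blank lies flat and still on the balls, released, its long edge within 3 mm of the fence and within about 1 degree (0.02 rad) of parallel to it, its end within 3 mm of the stop; the three green blanks are within 6 mm of where they lay (all of step 3 and x of glass_top in the frame of fence below -0.027 m and y of glass_top in the frame of stop_face below -0.097 m and z of glass_top in the frame of ball_table below 0.048 m and angle between glass_top's own z axis and vertical below 0.05 rad and linear speed of glass_top below 0.01 m/s and distance of each of glass_mid, glass_low_a, glass_low_b from where it was at the start of the episode below 0.006 m); the robot touches nothing.
It fails at once if the brown blank was slid more than 15 mm while still touching the green blanks (scraped) (distance of glass_top from where it was at the start of the episode above 0.015 m and (contact force between glass_top and glass_mid above 0.2 N or contact force between glass_top and glass_low_a above 0.2 N or contact force between glass_top and glass_low_b above 0.2 N)).
It fails at once if a blank beneath was shifted more than 6 mm (distance of any of glass_mid, glass_low_a, glass_low_b from where it was at the start of the episode above 0.006 m).
It fails at once if the brown blank was dropped or flung (over 0.35 m/s with the fingers off it), or banged on the ball table, fence or stop (over 45 N) (contact force between glass_top and ball_table above 45 N or (linear speed of glass_top above 0.35 m/s and contact force between glass_top and the fingers below 0.5 N)).
It fails at once if the stop was knocked more than 4 mm off its setting (distance of stop_face from where it was at the start of the episode above 0.004 m).
It fails at once if another thing on the bench was moved more than 20 mm (distance of any of suction_lifter, diamond_pad, coolant_bottle, try_square, tape_measure from where it was at the start of the episode above 0.02 m).
It also fails if it takes over 64 s, if anything falls off the work surface, if the arm or the gripper's body presses on something with over 40 N, if the wrist force passes 120 N, or if a joint passes its speed limit or range.

## Working session

There is one attempt and no reset: what is moved stays moved. The work goes in short steps, Python scripts to look and compute and a tool call to move; the robot and the scene stay as the last step left them, time stands still between calls to the robot, and variables do not carry over. Pictures are saved under pics/ and viewed, and the job is handed in when it is done.

Besides the shell and the picture viewer there is one more tool, called after ">>>" as a command line: name --pt "numbers of a row" for each row, then --argument value for the rest. servo_tool: Moves the arm, as the interface text tells. Its arguments: {"type":"object","properties":{"commands":{"type":"array"},"newtons":{"type":"number"}},"required":["commands"]}

```bash
ls; mkdir -p pics
python3 - <<'E'
from station import arm
import cv2
s=arm.state(); print({k:(s[k]) for k in s})
for n in ["scene","top"]:
    c=arm.read_camera(n); cv2.imwrite(f"pics/{n}0.png",c["color"][:,:,::-1]); print(n,{k:c[k] for k in c if k!="color"})
c=arm.read_camera("wrist"); print(c["mount"],c["fx"],c["k1"]); cv2.imwrite("pics/wrist0.png",c["color"][:,:,::-1])
E
```

```text
pics
{'time_s': 0.0, 'q': array([-1.23257228,  0.33285635, -0.06468061,  1.46095766,  0.02160684,
        1.34989695, -0.0884709 ]), 'qd': array([-5.94397330e-04,  1.89797114e-03,  2.15890993e-04,  2.25508163e-04,
       -1.89545528e-03, -2.33689314e-04,  7.59608315e-05]), 'effort': array([ 5.49320303e-04, -6.23258328e+01,  2.48802023e-02, -3.89886189e+01,
       -6.13189023e-02,  3.99486395e-02,  1.67097114e-04]), 'tcp_pos': array([220.54284298, 584.40816776, 243.75576277]), 'orientation': array([-1.55361044,  0.28328002, -0.28300196]), 'force': array([ 0.78818581, -0.60062405, -0.39084072]), 'moment': array([ 0.02420684,  0.01340695, -0.01977027]), 'finger_gap': 1.0013621798025005}
scene {'fx': 533.7207555487367, 'fy': 533.7207555487367, 'cx': 321.7020098416194, 'cy': 241.3673160863104, 'k1': -0.044045362689823536, 'position': array([1284.84316939,  558.69563998, 1038.39376605]), 'orientation': array([0.38804661, 0.85769898, 2.11462442])}
top {'fx': 562.2344354523606, 'fy': 562.2344354523606, 'cx': 311.91756525647435, 'cy': 239.8383592058562, 'k1': -0.1648130298037002, 'position': array([ 443.73279277,  -30.47287732, 1586.27611097]), 'orientation': array([ 0.094338  , -0.06582322, -1.55417298])}
[[ 1.57466481e-04 -9.64315764e-01 -2.64754760e-01 -7.17518999e+01]
 [ 1.08632494e-03  2.64754772e-01 -9.64315162e-01 -1.42165387e+02]
 [ 9.99999398e-01 -1.35762383e-04  1.08925026e-03 -6.86646555e-01]
 [ 0.00000000e+00  0.00000000e+00  0.00000000e+00  1.00000000e+00]] 368.1179189979828 -0.07385604511580933
```

View pics/scene0.png

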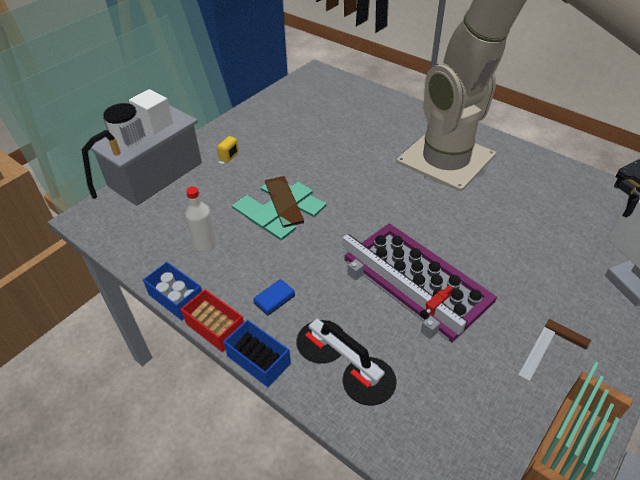

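View pics/top0.png

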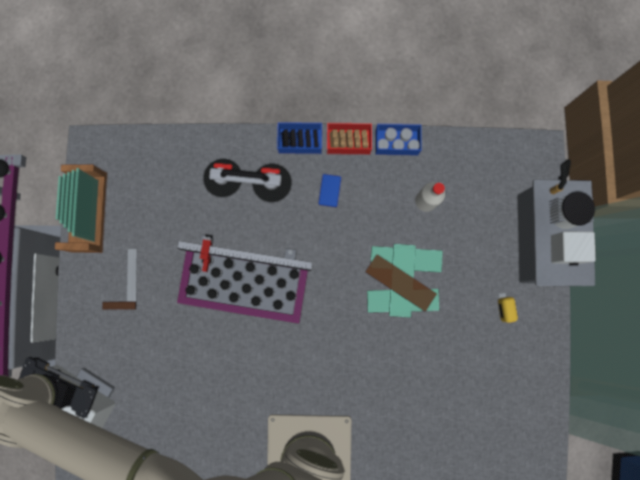

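View pics/wrist0.png

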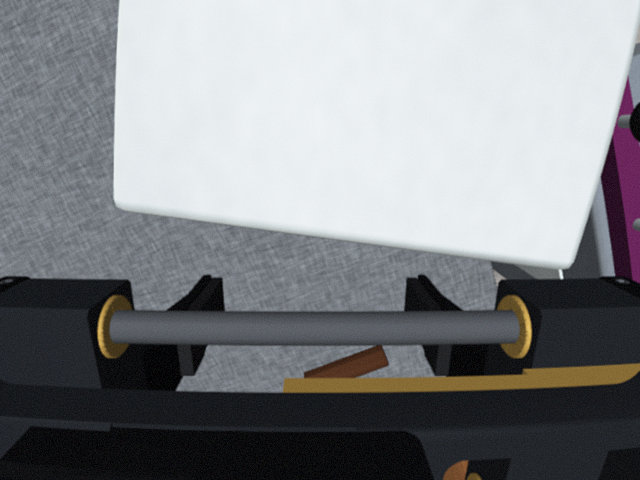

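The top view shows the brown blank at about (400,282) on the green pile. The ball table is at about (245,280), with the red stop at (206,252) and the fence running along its upper side. Next I'll measure the corners.

```bash
cat > h.py <<'E'
import numpy as np, cv2
from scipy.spatial.transform import Rotation as R
from station import arm
def cam(n):
    s=arm.state(); c=arm.read_camera(n)
    if "mount" in c:
        M=np.array(c["mount"]); Rt=R.from_rotvec(s["orientation"]).as_matrix()
        c["Rm"]=Rt@M[:3,:3]; c["p"]=np.array(s["tcp_pos"])+Rt@M[:3,3]
    else:
        c["Rm"]=R.from_rotvec(c["orientation"]).as_matrix(); c["p"]=np.array(c["position"])
    c["bgr"]=np.ascontiguousarray(c["color"][:,:,::-1]); c["hsv"]=cv2.cvtColor(c["bgr"],cv2.COLOR_BGR2HSV)
    return c
def rays(c,uv):
    uv=np.atleast_2d(np.array(uv,float)); K=np.array([[c["fx"],0,c["cx"]],[0,c["fy"],c["cy"]],[0,0,1]])
    n=cv2.undistortPoints(uv.reshape(-1,1,2),K,np.array([c["k1"],0,0,0,0])).reshape(-1,2)
    d=np.c_[n[:,0],-n[:,1],-np.ones(len(n))]
    return d@c["Rm"].T
def onplane(c,uv,z):
    d=rays(c,uv); t=(z-c["p"][2])/d[:,2]; return c["p"]+t[:,None]*d
def proj(c,P):
    P=np.atleast_2d(np.array(P,float)); q=(P-c["p"])@c["Rm"]; x=q[:,0]/-q[:,2]; y=-q[:,1]/-q[:,2]; r=1+c["k1"]*(x*x+y*y)
    return np.c_[c["fx"]*x*r+c["cx"],c["fy"]*y*r+c["cy"]]
def big(m):
    cs,_=cv2.findContours(m,cv2.RETR_EXTERNAL,cv2.CHAIN_APPROX_NONE); return max(cs,key=cv2.contourArea)
E
python3 - <<'E'
from h import *
for n,roi in [("top",(355,245,450,320)),("scene",(225,165,335,245))]:
    c=cam(n); h=c["hsv"]; x0,y0,x1,y1=roi
    m=cv2.inRange(h,(0,80,20),(20,255,160)); k=np.zeros_like(m); k[y0:y1,x0:x1]=m[y0:y1,x0:x1]
    ct=big(k)[:,0]; print(n,cv2.contourArea(ct))
    P=onplane(c,ct,36)[:,:2].astype(np.float32); r=cv2.minAreaRect(P); print("brown",r, cv2.boxPoints(r))
    # purple
    m=cv2.inRange(h,(135,80,40),(165,255,255)); ct=big(m)[:,0]; P=onplane(c,ct,28)[:,:2].astype(np.float32); r=cv2.minAreaRect(P); print("purple",r,cv2.boxPoints(r))
    im=c["bgr"].copy(); 
    # red
    m=cv2.inRange(h,(0,170,120),(8,255,255)); ct=big(m)[:,0]; print("red",cv2.boundingRect(ct))
    cr=(340,220,520,350) if n=="scene" else (165,225,325,335)
    cv2.imwrite(f"pics/{n}_tab.png",cv2.resize(c["bgr"][cr[1]:cr[3],cr[0]:cr[2]],None,fx=4.4,fy=4.4,interpolation=cv2.INTER_CUBIC))
    cv2.imwrite(f"pics/{n}_pile.png",cv2.resize(c["bgr"][y0:y1,x0:x1],None,fx=6,fy=6,interpolation=cv2.INTER_CUBIC))
E
```

```text
top 1285.0
brown ((488.4303894042969, -246.4152374267578), (194.12554931640625, 55.50048828125), 58.39942169189453) [[ 413.93457 -314.54474]
 [ 461.2055  -343.62668]
 [ 562.9262  -178.28574]
 [ 515.6553  -149.2038 ]]
purple ((504.092529296875, 911.3382568359375), (628.0924072265625, 46.93961715698242), 0.574338972568512) [[189.82684 931.65894]
 [190.29736 884.7217 ]
 [818.3582  891.0176 ]
 [817.8877  937.95483]]
red (328, 128, 43, 24)
scene 887.5
brown ((491.236328125, -243.84579467773438), (206.92416381835938, 59.71548843383789), 57.490726470947266) [[ 410.4529  -315.0492 ]
 [ 460.81128 -347.14246]
 [ 572.0198  -172.6424 ]
 [ 521.6614  -140.54913]]
purple ((470.59136962890625, 200.30001831054688), (351.30517578125, 137.81016540527344), 81.56105041503906) [[376.65436   36.661453]
 [512.9725    16.437057]
 [564.5284   363.9386  ]
 [428.21027  384.16296 ]]
red (181, 290, 61, 60)
```

View pics/top_tab.png

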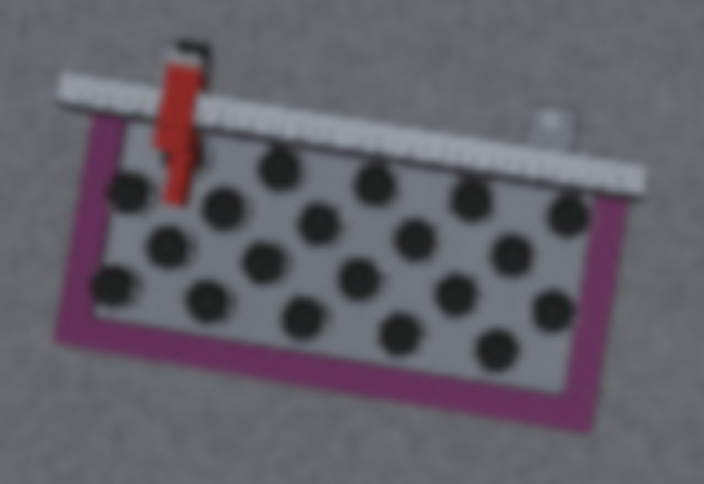

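View pics/scene_tab.png

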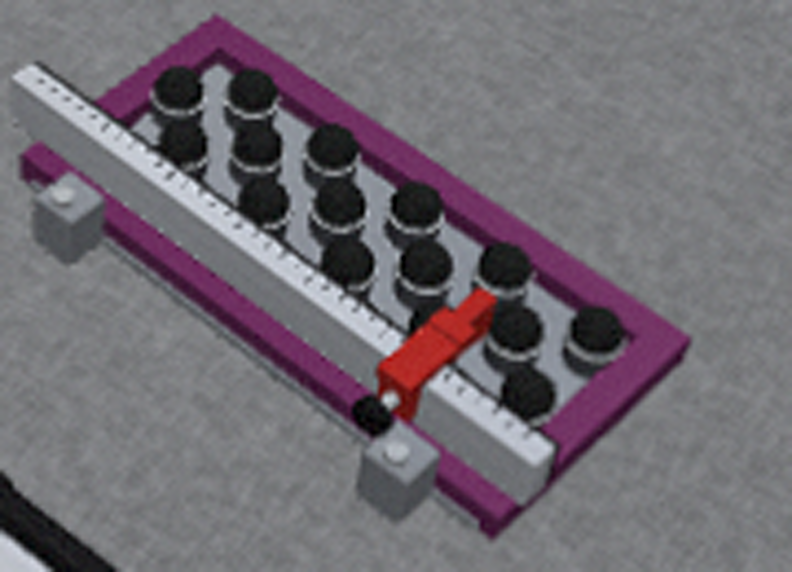

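View pics/top_pile.png

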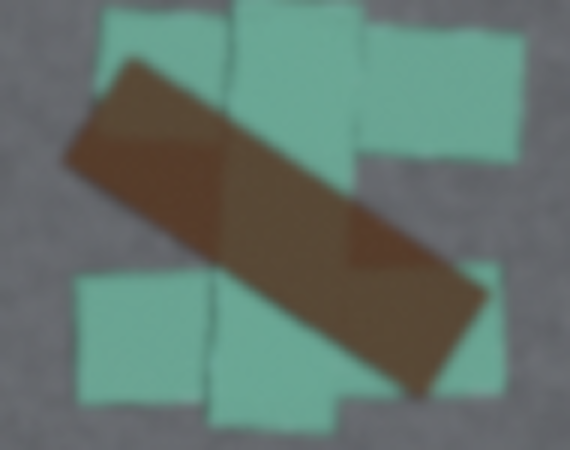

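View pics/scene_pile.png

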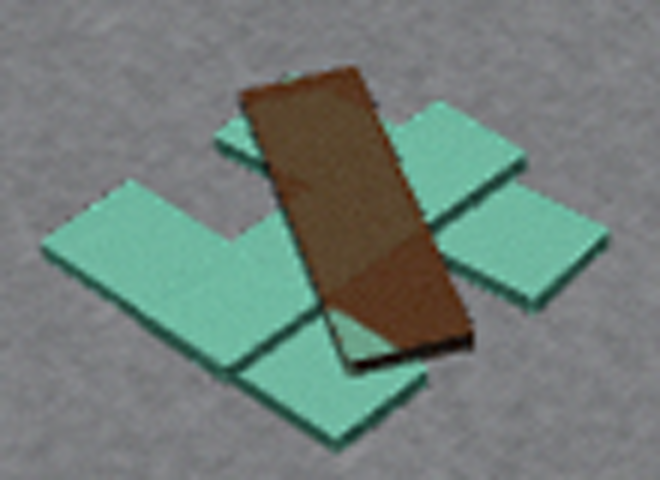

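The top view shows the balls as dark discs, and the glass edges are clear. Next I'll fit the ball lattice to get the table pose, then check the frame, fence and stop against it.

```bash
cat > tab.py <<'E'
from h import *
def fit(n,roi):
    c=cam(n); x0,y0,x1,y1=roi
    g=cv2.resize(c["bgr"][y0:y1,x0:x1],None,fx=4,fy=4,interpolation=cv2.INTER_CUBIC)
    m=(g.max(2)<55).astype(np.uint8)*255
    nn,l,st,ce=cv2.connectedComponentsWithStats(m)
    pts=[]
    for i in range(1,nn):
        if 200<st[i,4]<4000 and max(st[i,2],st[i,3])<1.5*min(st[i,2],st[i,3]): pts.append((ce[i]+.5)/4-.5+[x0,y0])
    W=onplane(c,pts,31)[:,:2]
    L=np.array([(x,s+62*k) for x,s in [(-30,-108.5),(0,-139.5),(30,-108.5),(60,-139.5)] for k in range(5)])
    yaw=np.radians(-8.44); o=np.array([489,197.])
    for it in range(30):
        Rm=np.array([[np.cos(yaw),-np.sin(yaw)],[np.sin(yaw),np.cos(yaw)]])
        G=o+L@Rm.T; d=np.linalg.norm(W[:,None]-G[None],axis=2); j=d.argmin(1); ok=d.min(1)<12
        A=L[j[ok]];B=W[ok]; Ac=A-A.mean(0);Bc=B-B.mean(0)
        yaw=np.arctan2((Ac[:,0]*Bc[:,1]-Ac[:,1]*Bc[:,0]).sum(),(Ac*Bc).sum())
        Rm=np.array([[np.cos(yaw),-np.sin(yaw)],[np.sin(yaw),np.cos(yaw)]]); o=B.mean(0)-Rm@A.mean(0)
    r=np.linalg.norm(B-(o+A@Rm.T),axis=1)
    print(n,"o",o,"yaw deg",np.degrees(yaw),"n",ok.sum(),len(W),"res",r.mean(),r.max())
    return o,yaw
E
python3 - <<'E'
from tab import *
fit("top",(165,225,325,335)); fit("scene",(340,220,520,350))
E
```

```text
tab.py:16: RuntimeWarning: Mean of empty slice.
  A=L[j[ok]];B=W[ok]; Ac=A-A.mean(0);Bc=B-B.mean(0)
  ret = um.true_divide(
tab.py:18: RuntimeWarning: Mean of empty slice.
  Rm=np.array([[np.cos(yaw),-np.sin(yaw)],[np.sin(yaw),np.cos(yaw)]]); o=B.mean(0)-Rm@A.mean(0)
tab.py:20: RuntimeWarning: Mean of empty slice.
  print(n,"o",o,"yaw deg",np.degrees(yaw),"n",ok.sum(),len(W),"res",r.mean(),r.max())
  ret = ret.dtype.type(ret / rcount)
Traceback (most recent call last):
  File "tab.py", line 20, in fit
    print(n,"o",o,"yaw deg",np.degrees(yaw),"n",ok.sum(),len(W),"res",r.mean(),r.max())
                                                                               ~~~~~^^
ValueError: zero-size array to reduction operation maximum which has no identity
```

```bash
sed -i 's/    L=np.array/    print(np.round(W)); o0=W.mean(0)\n    L=np.array/; s/o=np.array(\[489,197.\])/o=o0-[15,3]/; s/<12/<(25 if it<6 else 10)/' tab.py
python3 - <<'E'
from tab import *
fit("top",(165,225,325,335)); fit("scene",(340,220,520,350))
E
```

```text
[[536. 232.]
 [527. 170.]
 [518. 329.]
 [519. 109.]
 [509. 267.]
 [509.  48.]
 [500. 206.]
 [492. 144.]
 [484. 302.]
 [483.  83.]
 [475. 240.]
 [466. 179.]
 [459. 337.]
 [457. 118.]
 [450. 275.]
 [448.  56.]
 [441. 214.]
 [432. 153.]
 [423.  91.]]
top o [468.80056166 194.44063416] yaw deg -8.161680341614598 n 19 19 res 0.5718992786833852 1.4898314436410838
[[447.  55.]
 [422.  91.]
 [480.  79.]
 [454. 115.]
 [430. 153.]
 [489. 141.]
 [463. 176.]
 [439. 214.]
 [498. 202.]
 [472. 236.]
 [448. 275.]
 [502. 253.]
 [482. 301.]
 [457. 337.]
 [516. 324.]
 [483. 340.]
 [581. 271.]
 [746. 181.]]
scene o [466.06054807 192.41287123] yaw deg -8.44344363300017 n 14 18 res 1.5546168073103988 2.296219222068381
```

```bash
cat >> h.py <<'E'
TO=np.array([468.3,194.0]); TY=np.radians(-8.2)
TR=np.array([[np.cos(TY),-np.sin(TY)],[np.sin(TY),np.cos(TY)]])
def w2t(P): return (np.atleast_2d(P)[:,:2]-TO)@TR
def t2w(P): return TO+np.atleast_2d(P)@TR.T
E
python3 - <<'E'
from h import *
for n,roi in [("top",(190,232,220,275)),("scene",(420,280,460,315))]:
    c=cam(n); x0,y0,x1,y1=roi
    m=cv2.inRange(c["hsv"],(0,130,60),(8,255,255))|cv2.inRange(c["hsv"],(174,130,60),(180,255,255)); k=np.zeros_like(m); k[y0:y1,x0:x1]=m[y0:y1,x0:x1]
    ct=big(k)[:,0]
    ap=cv2.approxPolyDP(ct.reshape(-1,1,2),1.5,True)[:,0]
    print(n,len(ap)); 
    for z in (80,92): print(z,np.round(np.c_[ap,w2t(onplane(c,ap,z))],1).tolist())
c=cam("top"); m=cv2.inRange(c["hsv"],(0,0,140),(180,60,255)); k=np.zeros_like(m); k[235:275,175:315]=m[235:275,175:315]
ct=big(k)[:,0]; P=w2t(onplane(c,ct,78)).astype(np.float32); r=cv2.minAreaRect(P); print("bar",r,cv2.boxPoints(r))
print("bottle cap",onplane(c,[[438,188]],190),"tape",onplane(c,[[509,310]],60))
s=arm.state(); Rt=R.from_rotvec(s["orientation"]).as_matrix(); print(Rt.round(3), s["tcp_pos"])
# red circles overlay of expected points
im=c["bgr"].copy()
E
```

```text
top 8
80 [[204.0, 240.0, 109.9, 114.5], [201.0, 257.0, 62.9, 114.5], [204.0, 263.0, 48.2, 103.4], [203.0, 270.0, 29.1, 102.8], [206.0, 270.0, 30.4, 94.7], [209.0, 261.0, 55.8, 90.8], [207.0, 250.0, 84.3, 101.5], [210.0, 242.0, 107.1, 97.2]]
92 [[204.0, 240.0, 109.1, 111.8], [201.0, 257.0, 62.5, 111.8], [204.0, 263.0, 47.9, 100.8], [203.0, 270.0, 28.9, 100.2], [206.0, 270.0, 30.2, 92.1], [209.0, 261.0, 55.4, 88.3], [207.0, 250.0, 83.7, 98.9], [210.0, 242.0, 106.3, 94.6]]
scene 12
80 [[452.0, 287.0, 27.0, 106.2], [448.0, 285.0, 29.0, 96.2], [443.0, 290.0, 48.9, 97.5], [439.0, 290.0, 55.5, 91.2], [426.0, 302.0, 103.5, 92.7], [426.0, 309.0, 118.5, 105.2], [429.0, 307.0, 109.4, 106.2], [431.0, 310.0, 112.6, 114.5], [429.0, 313.0, 122.1, 116.7], [433.0, 314.0, 117.9, 124.5], [435.0, 307.0, 99.8, 115.4], [450.0, 295.0, 48.8, 117.4]]
92 [[452.0, 287.0, 36.2, 110.9], [448.0, 285.0, 38.1, 101.0], [443.0, 290.0, 57.7, 102.2], [439.0, 290.0, 64.3, 96.0], [426.0, 302.0, 111.7, 97.6], [426.0, 309.0, 126.5, 109.8], [429.0, 307.0, 117.5, 110.9], [431.0, 310.0, 120.7, 119.1], [429.0, 313.0, 130.1, 121.2], [433.0, 314.0, 125.9, 128.9], [435.0, 307.0, 108.0, 119.9], [450.0, 295.0, 57.7, 122.0]]
bar ((88.50493621826172, -43.519439697265625), (16.03780746459961, 276.4898986816406), 0.0673246756196022) [[  80.32359    94.715996]
 [  80.64848  -181.77373 ]
 [  96.68628  -181.75488 ]
 [  96.36139    94.73485 ]]
bottle cap [[ 723.40186692 -321.54913399  190.        ]] tape [[ 414.26962585 -545.16280692   60.        ]]
[[ 0.936 -0.     0.353]
 [-0.353  0.     0.936]
 [-0.    -1.     0.   ]] [220.62175069 584.76969614 244.55643091]
```

```bash
cat >> h.py <<'E'
def ang(s=None):
    s=s or arm.state(); Z=R.from_rotvec(s["orientation"]).as_matrix(); return np.degrees(np.arctan2(Z[1,2],Z[0,2]))
def plan(P,a1,n,g,s=None):
    s=s or arm.state(); p0=np.array(s["tcp_pos"]); a0=ang(s); P=np.array(P,float); D=(P-p0)/n; da=(a1-a0)/n
    print("from",p0.round(1),round(a0,1),"step",np.linalg.norm(D).round(1),da.round(2))
    for i in range(n):
        a=np.radians(a0+i*da); X=np.array([np.sin(a),-np.cos(a),0]);Z=np.array([np.cos(a),np.sin(a),0])
        print([round(D@X/1000,4),round(-D[2]/1000,4),round(D@Z/1000,4),0,round(-da,1),0,g])
E
python3 - <<'E'
from h import *
plan([540,230,250],19,9,1)
E
```

```text
from [220.6 584.8 244.6] 69.3 step 53.0 -5.59
[np.float64(0.0471), np.float64(-0.0006), np.float64(-0.0244), 0, np.float64(5.6), 0, 1]
[np.float64(0.0493), np.float64(-0.0006), np.float64(-0.0196), 0, np.float64(5.6), 0, 1]
[np.float64(0.0509), np.float64(-0.0006), np.float64(-0.0148), 0, np.float64(5.6), 0, 1]
[np.float64(0.0521), np.float64(-0.0006), np.float64(-0.0097), 0, np.float64(5.6), 0, 1]
[np.float64(0.0528), np.float64(-0.0006), np.float64(-0.0046), 0, np.float64(5.6), 0, 1]
[np.float64(0.053), np.float64(-0.0006), np.float64(0.0006), 0, np.float64(5.6), 0, 1]
[np.float64(0.0527), np.float64(-0.0006), np.float64(0.0057), 0, np.float64(5.6), 0, 1]
[np.float64(0.0519), np.float64(-0.0006), np.float64(0.0109), 0, np.float64(5.6), 0, 1]
[np.float64(0.0506), np.float64(-0.0006), np.float64(0.0159), 0, np.float64(5.6), 0, 1]
```

>>> servo_tool --pt "0.047 -0.005 -0.024 0 5.6 0 1" --pt "0.049 -0.005 -0.02 0 5.6 0 1" --pt "0.051 -0.002 -0.015 0 5.6 0 1" --pt "0.052 0 -0.01 0 5.6 0 1" --pt "0.053 0 -0.005 0 5.6 0 1"

```text
time_s: 1.18
tcp_pos: [397.5, 384.2, 256.4]
orientation: [-1.464, 0.67, -0.667]
force: [0.8, 0.6, 0.5]
finger_gap: 1.001
```

>>> servo_tool --pt "0.053 0 0 0 5.6 0 1" --pt "0.053 0 0.006 0 5.6 0 1" --pt "0.052 0 0.011 0 5.6 0 1" --pt "0.05 0 0.016 0 5.6 0 1" --pt "0.05 0 0 0 5.6 0 1"

```text
time_s: 1.8
tcp_pos: [558.0, 170.4, 256.7]
orientation: [-1.298, 1.053, -1.051]
force: [1.4, 0.6, 0.1]
finger_gap: 0.999
```

Run:
```python
from h import *
plan([470,-205,240],-31,9,1)
c=cam("wrist"); cv2.imwrite("pics/w1.png",c["bgr"])
```

```text
from [558.  170.4 256.7] 12.1 step 42.9 -4.79
[np.float64(0.0387), np.float64(0.0019), np.float64(-0.0183), 0, np.float64(4.8), 0, 1]
[np.float64(0.0401), np.float64(0.0019), np.float64(-0.015), 0, np.float64(4.8), 0, 1]
[np.float64(0.0412), np.float64(0.0019), np.float64(-0.0116), 0, np.float64(4.8), 0, 1]
[np.float64(0.0421), np.float64(0.0019), np.float64(-0.0081), 0, np.float64(4.8), 0, 1]
[np.float64(0.0426), np.float64(0.0019), np.float64(-0.0046), 0, np.float64(4.8), 0, 1]
[np.float64(0.0428), np.float64(0.0019), np.float64(-0.001), 0, np.float64(4.8), 0, 1]
[np.float64(0.0428), np.float64(0.0019), np.float64(0.0026), 0, np.float64(4.8), 0, 1]
[np.float64(0.0424), np.float64(0.0019), np.float64(0.0061), 0, np.float64(4.8), 0, 1]
[np.float64(0.0417), np.float64(0.0019), np.float64(0.0096), 0, np.float64(4.8), 0, 1]
```

View pics/w1.png

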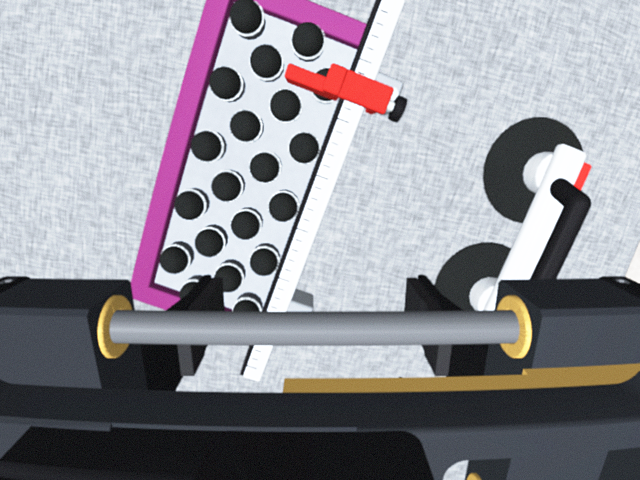

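>>> servo_tool --pt "0.039 0.002 -0.018 0 4.8 0 1" --pt "0.04 0.002 -0.015 0 4.8 0 1" --pt "0.041 0.002 -0.012 0 4.8 0 1" --pt "0.042 0.002 -0.008 0 4.8 0 1" --pt "0.043 0.002 -0.005 0 4.8 0 1"

```text
time_s: 2.48
tcp_pos: [505.4, -51.4, 246.7]
orientation: [-1.085, 1.378, -1.38]
force: [0.4, -0.6, 0.4]
finger_gap: 1.001
```

>>> servo_tool --pt "0.043 0.002 0 0 4.8 0 1" --pt "0.043 0.002 0.003 0 4.8 0 1" --pt "0.042 0.002 0.006 0 4.8 0 1" --pt "0.042 0.002 0.01 0 4.8 0 1" --pt "0.03 0.002 0.005 0 4.8 0 1"

```text
time_s: 3.1
tcp_pos: [445.7, -255.0, 236.7]
orientation: [-0.803, 1.683, -1.686]
force: [-0.0, 0.8, 0.5]
finger_gap: 1.001
```

Run:
```python
from h import *
s=arm.state(); print(s["tcp_pos"],ang(s))
c=cam("wrist"); cv2.imwrite("pics/w2.png",c["bgr"])
```

```text
[ 445.67752356 -254.99200591  236.73419424] -38.66208825470986
```

View pics/w2.png

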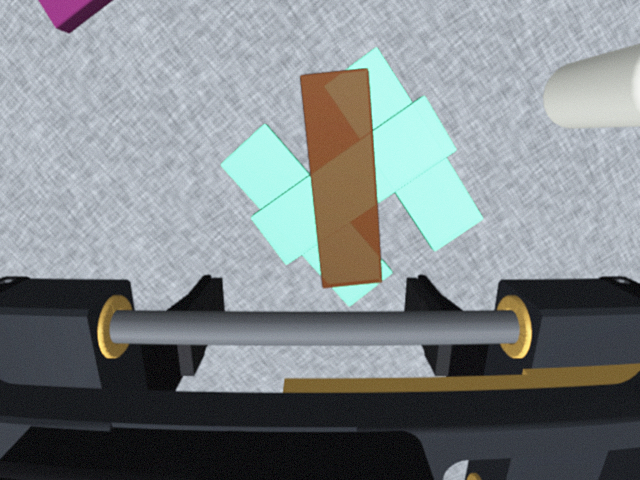

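The wrist view shows the whole brown blank, corners at about (301,76), (367,70), (381,282) and (323,287). I'll measure it here, and the fence and stop from w1.

```bash
cat > brown.py <<'E'
from h import *
def brown(c,z,lo=(0,60,20),hi=(22,255,200),roi=(0,0,640,290)):
    m=cv2.inRange(c["hsv"],lo,hi); k=np.zeros_like(m); x0,y0,x1,y1=roi; k[y0:y1,x0:x1]=m[y0:y1,x0:x1]
    k=cv2.morphologyEx(k,cv2.MORPH_CLOSE,np.ones((5,5),np.uint8)); k=cv2.morphologyEx(k,cv2.MORPH_OPEN,np.ones((5,5),np.uint8))
    ct=big(k)[:,0]; P=onplane(c,ct,z)[:,:2].astype(np.float32); r=cv2.minAreaRect(P)
    b=cv2.boxPoints(r); e=[b[1]-b[0],b[2]-b[1]]; e=max(e,key=np.linalg.norm); a=np.degrees(np.arctan2(e[1],e[0]))
    return np.array(r[0]),r[1],a,ct
E
python3 - <<'E'
from brown import *
c=cam("wrist"); ce,sz,a,ct=brown(c,36); print(ce,sz,a%180)
im=c["bgr"].copy(); cv2.drawContours(im,[ct.reshape(-1,1,2)],-1,(0,0,255),1); cv2.imwrite("pics/w2m.png",im[:300])
ap=cv2.approxPolyDP(ct.reshape(-1,1,2),8,True)[:,0]; print(ap.tolist(), onplane(c,ap,36).round(1).tolist())
# table from w1
M=np.array(arm.read_camera("wrist")["mount"]); Rt=R.from_rotvec([-1.298,1.053,-1.051]).as_matrix()
c["Rm"]=Rt@M[:3,:3]; c["p"]=np.array([558,170.4,256.7])+Rt@M[:3,3]
px=[(244,126),(228,186),(265,167),(246,224),(286,105),(227,82),(207,146),(304,147),(283,206),(190,205)]
print(w2t(onplane(c,px,31)).round(1).tolist())
print("bar near edge",w2t(onplane(c,[(380,10),(243,378)],78)).round(1).tolist())
print("black strip/fence far", w2t(onplane(c,[(375,0),(350,70),(300,200)],78)).round(1).tolist())
print("stop tip corners z80",w2t(onplane(c,[(287,66),(285,77),(329,66),(327,92)],80)).round(1).tolist())
E
```

```text
[ 488.52001953 -248.1444397 ] (199.86264038085938, 59.85981750488281) 57.319397
[[364, 63], [299, 70], [323, 283], [381, 277]] [[565.8, -180.0, 36.0], [518.1, -149.0, 36.0], [410.3, -316.2, 36.0], [459.0, -347.9, 36.0]]
[[0.5, 46.9], [3.0, -13.8], [32.0, 16.7], [31.9, -44.7], [32.1, 79.0], [-27.2, 79.8], [-28.0, 16.6], [61.6, 48.0], [61.4, -14.0], [-28.0, -45.6]]
bar near edge [[82.3, 171.3], [81.2, -186.5]]
black strip/fence far [[75.8, 176.8], [76.5, 120.1], [74.5, 5.1]]
stop tip corners z80 [[27.5, 104.9], [28.8, 96.3], [59.4, 116.6], [65.0, 97.2]]
```

View pics/w2m.png

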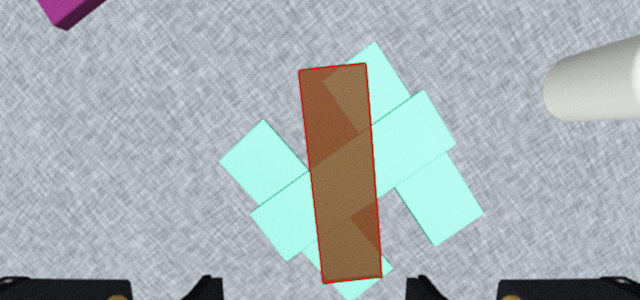

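Run:
```python
from brown import *
s=arm.state(); print(np.abs(s["qd"]).max())
c=cam("wrist"); ce,sz,a,ct=brown(c,36); print(ce,sz,a%180)
plan([ce[0],ce[1],130],a%180-90,3,1)
```

```text
0.046696826179346576
[ 488.64227295 -247.95608521] (199.59864807128906, 59.906612396240234) 57.264187
from [ 446.6 -252.7  236.6] -38.4 step 38.2 1.88
[np.float64(-0.01), np.float64(0.0355), np.float64(0.01), 0, np.float64(-1.9), 0, 1]
[np.float64(-0.0096), np.float64(0.0355), np.float64(0.0103), 0, np.float64(-1.9), 0, 1]
[np.float64(-0.0093), np.float64(0.0355), np.float64(0.0106), 0, np.float64(-1.9), 0, 1]
```

>>> servo_tool --pt "-0.01 0.035 0.01 0 -1.9 0 1" --pt "-0.01 0.035 0.01 0 -1.9 0 1" --pt "-0.009 0.035 0.011 0 -1.9 0 1" --pt "0 0 0 0 0 0 1"

```text
time_s: 3.8
tcp_pos: [494.2, -240.9, 129.4]
orientation: [-0.881, 1.604, -1.603]
force: [0.0, -0.3, 0.6]
finger_gap: 1.003
```

Run:
```python
from brown import *
plan([488.6,-248,90],-32.7,1,1)
c=cam("wrist"); cv2.imwrite("pics/w3.png",c["bgr"])
```

```text
from [ 494.2 -240.9  129.4] -31.9 step 40.4 -0.77
[np.float64(0.009), np.float64(0.0394), np.float64(-0.001), 0, np.float64(0.8), 0, 1]
```

View pics/w3.png

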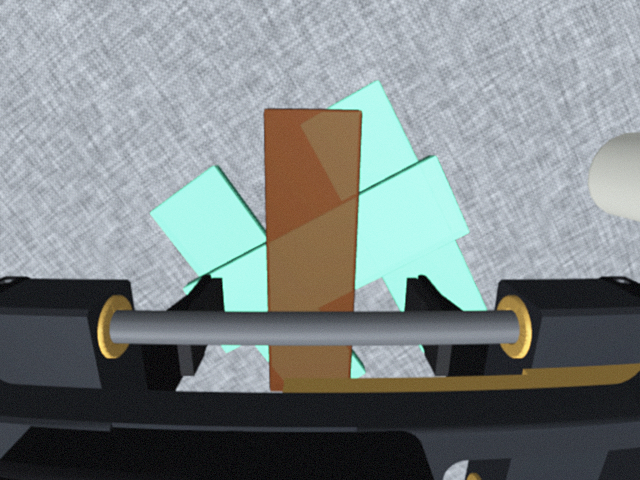

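The blank sits centred between the fingers (edges at columns 266 and 356, fingers at about 205 and 425). Descending.

>>> servo_tool --pt "0.009 0.038 -0.001 0 0.8 0 1" --pt "0 0.015 0 0 0 0 1" --pt "0 0 0 0 0 0 1"

```text
time_s: 4.22
tcp_pos: [492.0, -248.3, 81.9]
orientation: [-0.863, 1.608, -1.616]
force: [-0.2, 0.6, -0.1]
finger_gap: 1.0
```

Run:
```python
from brown import *
plan([488.6,-248,50],-32.7,2,1)
```

```text
from [ 492.  -248.3   81.9] -32.8 step 16.0 0.04
[np.float64(0.0008), np.float64(0.016), np.float64(-0.0015), 0, np.float64(-0.0), 0, 1]
[np.float64(0.0008), np.float64(0.016), np.float64(-0.0015), 0, np.float64(-0.0), 0, 1]
```

>>> servo_tool --pt "0.001 0.014 -0.001 0 0 0 1" --pt "0.001 0.01 -0.001 0 0 0 1" --pt "0 0.004 0 0 0 0 1" --pt "0 0 0 0 0 0 1"

```text
time_s: 4.72
tcp_pos: [491.4, -248.8, 54.8]
orientation: [-0.86, 1.604, -1.616]
force: [-0.1, -0.5, 0.1]
finger_gap: 0.999
```

Run:
```python
from brown import *
s=arm.state(); print(R.from_rotvec(s["orientation"]).as_matrix()[:,1].round(4))
plan([488.6,-248,50],-32.7,1,1)
```

```text
[ 0.0214  0.0042 -0.9998]
from [ 491.4 -248.8   54.8] -32.7 step 5.6 0.04
[np.float64(0.0008), np.float64(0.0048), np.float64(-0.0028), 0, np.float64(-0.0), 0, 1]
```

```bash
cat >> h.py <<'E'
def tilt(s=None):
    s=s or arm.state(); M=R.from_rotvec(s["orientation"]).as_matrix(); w=np.cross(M[:,1],[0,0,-1.]); print("tilt fix deg tool",np.degrees(M.T@w).round(2))
E
python3 - <<'E'
from h import *
tilt()
E
```

```text
tilt fix deg tool [-0.9  -0.   -0.87]
```

>>> servo_tool --pt "0.001 0.004 -0.003 -0.9 0 -0.9 1" --pt "0 0.001 0 0 0 0 1" --pt "0 0 0 0 0 0 1"

```text
time_s: 5.1
tcp_pos: [488.6, -248.1, 49.8]
orientation: [-0.885, 1.616, -1.617]
force: [-0.1, 0.3, -0.4]
finger_gap: 1.0
```

Run:
```python
from h import *
tilt(); plan([488.6,-248,49.5],-32.7,1,1)
```

```text
tilt fix deg tool [ 0.03 -0.    0.1 ]
from [ 488.6 -248.1   49.8] -32.7 step 0.3 0.03
[np.float64(-0.0001), np.float64(0.0003), np.float64(-0.0001), 0, np.float64(-0.0), 0, 1]
```

>>> servo_tool --pt "0 0 0 0 0 0 0.72" --pt "0 0 0 0 0 0 0.66" --pt "0 0 0 0 0 0 0.6" --pt "0 0 0 0 0 0 0.5" --pt "0 0 0 0 0 0 0.5" --newtons 30

```text
time_s: 5.72
tcp_pos: [488.6, -248.1, 50.1]
orientation: [-0.884, 1.616, -1.617]
force: [1.0, -0.4, -0.1]
finger_gap: 0.682
```

Run:
```python
from h import *
s=arm.state(); print(s["tcp_pos"],s["force"],s["moment"],s["finger_gap"],s["finger_gap"]*87)
```

```text
[ 488.64807263 -248.11561239   50.0909233 ] [ 0.97906129 -0.43204058 -0.11151803] [-0.03093489  0.10868553 -0.07115622] 0.6815389806536337 59.29389131686613
```

Gripped: the opening reads 59.3 mm, which matches the 60 mm width. Lifting slowly.

>>> servo_tool --pt "0 -0.004 0 0 0 0 0.5" --pt "0 -0.008 0 0 0 0 0.5" --pt "0 -0.012 0 0 0 0 0.5" --pt "0 -0.015 0 0 0 0 0.5" --pt "0 -0.02 0 0 0 0 0.5" --newtons 35

```text
time_s: 6.35
tcp_pos: [487.5, -247.7, 111.5]
orientation: [-0.886, 1.619, -1.616]
force: [0.3, 0.4, -3.1]
finger_gap: 0.683
```

>>> servo_tool --pt "0 -0.025 0 0 0 0 0.5" --pt "0 -0.025 0 0 0 0 0.5" --pt "0 -0.015 0 0 0 0 0.5" --pt "0 0 0 0 0 0 0.5"

```text
time_s: 6.85
tcp_pos: [488.3, -248.3, 182.9]
orientation: [-0.881, 1.616, -1.618]
force: [-0.1, -0.2, -3.6]
finger_gap: 0.684
```

Run:
```python
from h import *
s=arm.state(); print(s["tcp_pos"],s["force"],s["finger_gap"]*87)
for n in ("scene","wrist"):
  c=cam(n); cv2.imwrite(f"pics/{n}_l.png",c["bgr"])
```

```text
[ 488.34800924 -248.34558203  182.92444198] [-0.07812915 -0.2479887  -3.5909419 ] 59.4897844767256
```

View pics/scene_l.png

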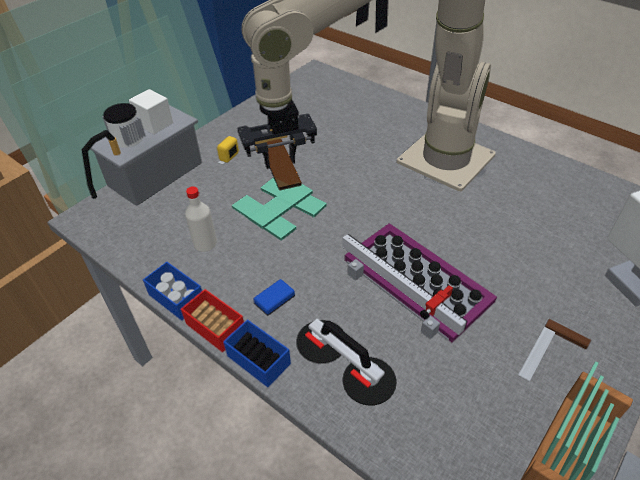

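View pics/wrist_l.png

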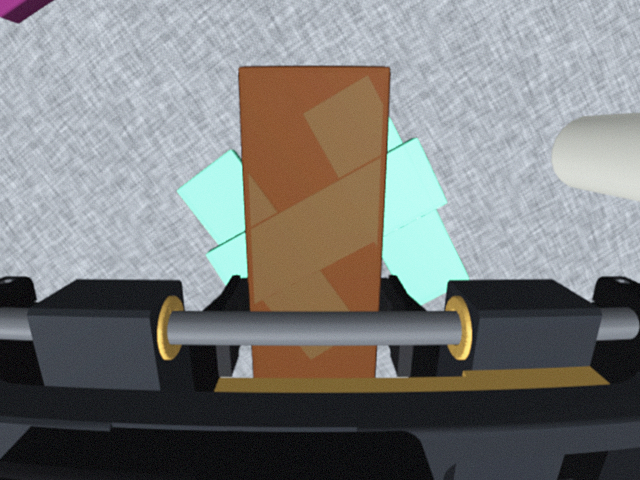

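The blank is off the pile and level. The force reads 3.6 N, its full weight, and the green blanks look undisturbed. Next I'll move over the ball table.

```bash
sed -i 's/TO=np.array(\[468.3,194.0\])/TO=np.array([469.3,194.6])/' h.py
python3 - <<'E'
from h import *
p=t2w([10,-25])[0]; print(p); plan([530,-40,185],-20,5,0.5)
s=arm.state(); s["tcp_pos"]=np.array([530,-40,185.]); s["orientation"]=(R.from_rotvec([0,0,np.radians(12.7)])*R.from_rotvec(s["orientation"])).as_rotvec()
plan([p[0],p[1],150],-8.2,5,0.5,s)
E
```

```text
[475.63203897 168.42930489]
from [ 487.6 -248.   181.4] -32.8 step 42.5 2.56
[np.float64(-0.0396), np.float64(-0.0007), np.float64(-0.0154), 0, np.float64(-2.6), 0, 0.5]
[np.float64(-0.0402), np.float64(-0.0007), np.float64(-0.0136), 0, np.float64(-2.6), 0, 0.5]
[np.float64(-0.0408), np.float64(-0.0007), np.float64(-0.0118), 0, np.float64(-2.6), 0, 0.5]
[np.float64(-0.0413), np.float64(-0.0007), np.float64(-0.01), 0, np.float64(-2.6), 0, 0.5]
[np.float64(-0.0417), np.float64(-0.0007), np.float64(-0.0081), 0, np.float64(-2.6), 0, 0.5]
from [530. -40. 185.] -20.1 step 43.6 2.38
[np.float64(-0.0354), np.float64(0.007), np.float64(-0.0245), 0, np.float64(-2.4), 0, 0.5]
[np.float64(-0.0364), np.float64(0.007), np.float64(-0.023), 0, np.float64(-2.4), 0, 0.5]
[np.float64(-0.0373), np.float64(0.007), np.float64(-0.0215), 0, np.float64(-2.4), 0, 0.5]
[np.float64(-0.0382), np.float64(0.007), np.float64(-0.0199), 0, np.float64(-2.4), 0, 0.5]
[np.float64(-0.039), np.float64(0.007), np.float64(-0.0183), 0, np.float64(-2.4), 0, 0.5]
```

>>> servo_tool --pt "-0.03 -0.002 -0.012 0 -2.6 0 0.5" --pt "-0.04 0 -0.014 0 -2.6 0 0.5" --pt "-0.04 0 -0.012 0 -2.6 0 0.5" --pt "-0.04 0 -0.01 0 -2.6 0 0.5" --pt "-0.04 0 -0.01 0 -2.6 0 0.5"

```text
time_s: 7.58
tcp_pos: [520.7, -50.3, 177.6]
orientation: [-1.035, 1.465, -1.459]
force: [0.9, -0.4, -3.4]
finger_gap: 0.681
```

>>> servo_tool --pt "-0.035 0 -0.024 0 -2.4 0 0.5" --pt "-0.036 0 -0.023 0 -2.4 0 0.5" --pt "-0.035 0 -0.021 0 -2.4 0 0.5" --pt "-0.02 0 -0.01 0 -2.4 0 0.5" --pt "0 0 0 0 -1 0 0.5"

```text
time_s: 8.2
tcp_pos: [477.8, 100.0, 172.2]
orientation: [-1.154, 1.328, -1.315]
force: [-0.0, -1.1, -2.9]
finger_gap: 0.683
```

Run:
```python
from h import *
p=t2w([10,-25])[0]; plan([p[0],p[1],140],-8.2,3,0.5); tilt()
c=cam("wrist"); cv2.imwrite("pics/w4.png",c["bgr"])
```

```text
from [477.8 100.  172.2] -8.5 step 25.2 0.11
[np.float64(-0.0225), np.float64(0.0107), np.float64(-0.0041), 0, np.float64(-0.1), 0, 0.5]
[np.float64(-0.0225), np.float64(0.0107), np.float64(-0.0041), 0, np.float64(-0.1), 0, 0.5]
[np.float64(-0.0225), np.float64(0.0107), np.float64(-0.004), 0, np.float64(-0.1), 0, 0.5]
tilt fix deg tool [0.97 0.   0.49]
```

View pics/w4.png

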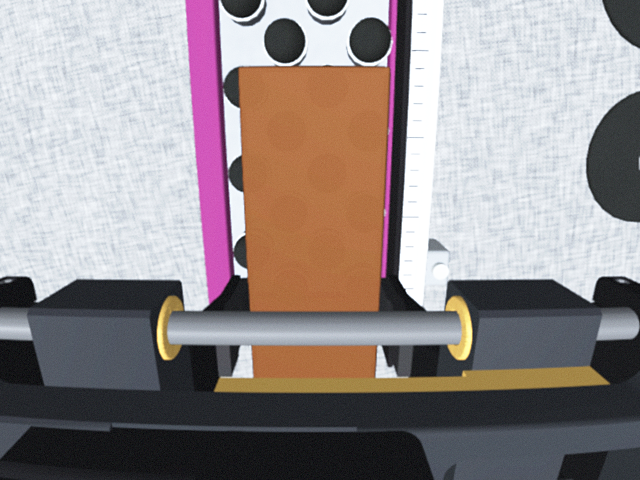

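The held blank is parallel to the fence (black strip at columns 397 to 410), so I'll bring it over the bed.

>>> servo_tool --pt "-0.022 0.01 -0.004 0.9 0 0.5 0.5" --pt "-0.022 0.01 -0.004 0 0 0 0.5" --pt "-0.015 0.01 -0.003 0 0 0 0.5" --pt "0 0.005 0 0 0 0 0.5" --pt "0 0 0 0 0 0 0.5"

```text
time_s: 8.88
tcp_pos: [477.6, 155.5, 134.6]
orientation: [-1.135, 1.324, -1.326]
force: [-0.3, 0.1, -3.4]
finger_gap: 0.683
```

Run:
```python
from h import *
p=t2w([10,-25])[0]; plan([p[0],p[1],80],-8.2,3,0.5); tilt(); print(w2t(arm.state()["tcp_pos"]))
c=cam("wrist"); cv2.imwrite("pics/w5.png",c["bgr"])
```

```text
from [477.6 155.5 134.6] -9.0 step 18.7 0.27
[np.float64(-0.0042), np.float64(0.0182), np.float64(-0.0013), 0, np.float64(-0.3), 0, 0.5]
[np.float64(-0.0042), np.float64(0.0182), np.float64(-0.0013), 0, np.float64(-0.3), 0, 0.5]
[np.float64(-0.0042), np.float64(0.0182), np.float64(-0.0013), 0, np.float64(-0.3), 0, 0.5]
tilt fix deg tool [ 0.08 -0.    0.21]
[[ 13.83812744 -37.54392801]]
```

View pics/w5.png

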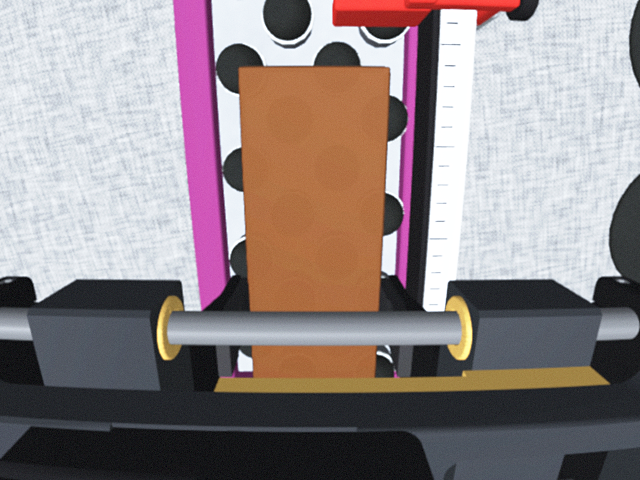

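```bash
python3 - <<'E'
from h import *
c=cam("wrist")
print("fence",w2t(onplane(c,[(437,60),(427,300)],78)).round(1).tolist(), w2t(onplane(c,[(416,60),(407,260)],42)).round(1).tolist())
print("stop z50",w2t(onplane(c,[(335,25),(380,25),(415,25)],50)).round(1).tolist(),"z80",w2t(onplane(c,[(405,8),(335,0)],80)).round(1).tolist())
print("balls",w2t(onplane(c,[(287,14)],31)).round(1).tolist())
E
python3 -c "
import cv2; i=cv2.imread('pics/w5.png')[0:90,300:560]; cv2.imwrite('pics/w5z.png',cv2.resize(i,None,fx=3,fy=3))"
```

```text
fence [[77.8, 72.7], [80.7, -58.6]] [[76.5, 79.6], [76.7, -45.6]]
stop z50 [[27.8, 96.9], [53.2, 96.8], [73.2, 96.9]] z80 [[60.3, 96.4], [26.2, 100.0]]
balls [[-0.2, 108.9]]
```

View pics/w5z.png

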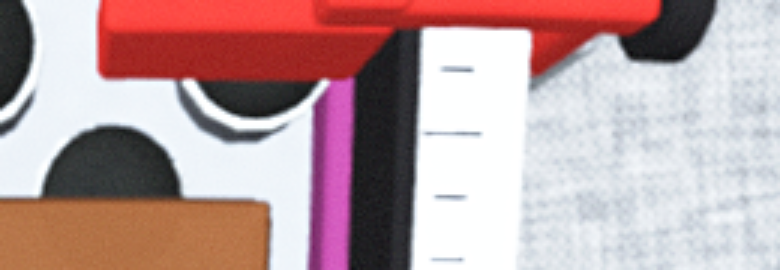

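The fence face measures x_t ≈ 76 and the stop face y_t ≈ 96.6, both consistent with the model. Lowering onto the balls.

>>> servo_tool --pt "-0.006 0.018 -0.002 0 -0.4 0 0.5" --pt "-0.006 0.018 -0.002 0 -0.4 0 0.5" --pt "0 0.01 0 0 0 0 0.5" --pt "0 0.004 0 0 0 0 0.5" --pt "0 0 0 0 0 0 0.5"

```text
time_s: 9.6
tcp_pos: [478.0, 166.3, 86.3]
orientation: [-1.135, 1.314, -1.319]
force: [-0.3, 0.2, -2.9]
finger_gap: 0.685
```

Run:
```python
from h import *
p=t2w([10,-25])[0]; plan([p[0],p[1],72],-8.2,1,0.5); tilt(); print(w2t(arm.state()["tcp_pos"]))
```

```text
from [478.  166.3  86.3] -8.4 step 14.6 0.22
[np.float64(-0.0018), np.float64(0.0143), np.float64(-0.0026), 0, np.float64(-0.2), 0, 0.5]
tilt fix deg tool [-0.17  0.    0.03]
[[ 12.62431883 -26.82310781]]
```

>>> servo_tool --pt "-0.001 0.006 -0.002 -0.2 -0.2 0 0.5" --pt "0 0.004 0 0 0 0 0.5" --pt "0 0.002 0 0 0 0 0.5" --pt "0 0 0 0 0 0 0.5"

```text
time_s: 10.1
tcp_pos: [476.7, 167.6, 74.4]
orientation: [-1.137, 1.314, -1.314]
force: [-0.4, 0.5, -4.1]
finger_gap: 0.683
```

Run:
```python
from h import *
s=arm.state(); print(s["tcp_pos"],s["force"]); tilt()
```

```text
[476.65684288 167.56450584  74.42656493] [-0.39505216  0.5132651  -4.07182219]
tilt fix deg tool [-0.02  0.   -0.03]
```

>>> servo_tool --pt "0 0.0015 0 0 0 0 0.5" --pt "0 0.001 0 0 0 0 0.5"

```text
time_s: 10.35
tcp_pos: [476.8, 167.7, 72.0]
orientation: [-1.137, 1.314, -1.314]
force: [-0.1, -0.3, -3.2]
finger_gap: 0.683
```

>>> servo_tool --pt "0 0.001 0 0 0 0 0.5" --pt "0 0 0 0 0 0 0.5"

```text
time_s: 10.6
tcp_pos: [477.0, 167.7, 71.1]
orientation: [-1.136, 1.314, -1.314]
force: [-0.2, -0.4, -2.8]
finger_gap: 0.683
```

>>> servo_tool --pt "0 0.0006 0 0 0 0 0.5" --pt "0 0 0 0 0 0 0.5"

```text
time_s: 10.85
tcp_pos: [477.6, 168.0, 71.0]
orientation: [-1.135, 1.313, -1.314]
force: [-0.2, -1.1, -1.8]
finger_gap: 0.683
```

The balls are taking weight (the force dropped from 4 N to 1.8 N). Opening gently now.

>>> servo_tool --pt "0 0.0004 0 0 0 0 0.5" --pt "0 0 0 0 0 0 0.5" --pt "0 0 0 0 0 0 0.72" --pt "0 0 0 0 0 0 0.76" --pt "0 0 0 0 0 0 0.8" --newtons 8

```text
time_s: 11.48
tcp_pos: [477.8, 168.1, 70.9]
orientation: [-1.134, 1.313, -1.314]
force: [0.7, 0.5, -0.9]
finger_gap: 0.778
```

Run:
```python
from h import *
s=arm.state(); print(s["tcp_pos"],s["force"],s["finger_gap"]*87)
for n in ("scene","wrist"):
  c=cam(n); cv2.imwrite(f"pics/{n}_r.png",c["bgr"] if n=="wrist" else cv2.resize(c["bgr"][180:360,330:530],None,fx=3,fy=3))
```

```text
[477.84075347 168.11543846  70.89684576] [ 0.74530483  0.48223993 -0.85851447] 67.66128783034765
```

View pics/scene_r.png

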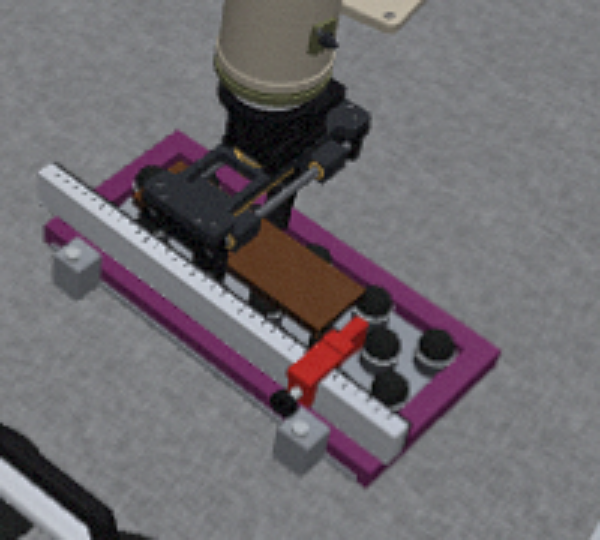

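View pics/wrist_r.png

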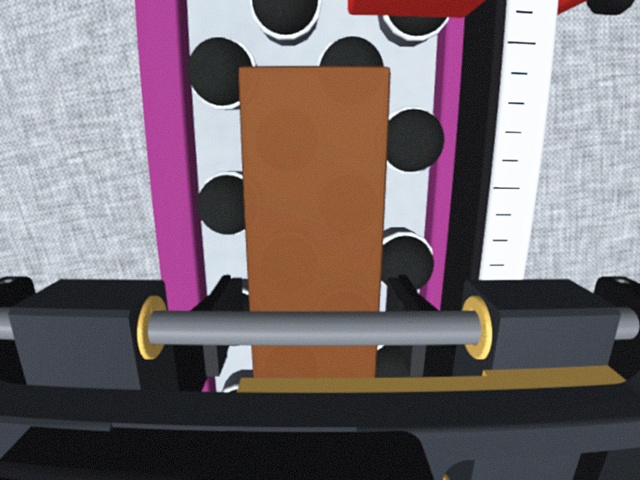

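The blank lies square on the balls with both fingers clear. I'll rise straight up and turn 90° so the open fingers can push the near long edge at two points.

>>> servo_tool --pt "0 0 0 0 0 0 0.8" --pt "0 -0.006 0 0 0 0 0.8" --pt "0 -0.012 0 0 0 0 0.8" --pt "0 -0.03 0 0 0 0 0.8" --pt "0 -0.03 0 0 0 0 0.8"

```text
time_s: 12.2
tcp_pos: [476.7, 167.3, 151.3]
orientation: [-1.137, 1.314, -1.315]
force: [-0.1, 0.3, 0.5]
finger_gap: 0.803
```

Run:
```python
from brown import *
s=arm.state(); print(s["tcp_pos"],s["force"]); tilt()
c=cam("wrist"); cv2.imwrite("pics/w6.png",c["bgr"]); 
p=t2w([-55,-20])[0]; plan([p[0],p[1],150],-98.2,9,1)
```

```text
[476.67957275 167.32404705 151.26227933] [-0.09064476  0.3363927   0.5439981 ]
tilt fix deg tool [-0.02 -0.    0.01]
from [478.5 168.  155.2] -8.3 step 7.6 -9.99
[np.float64(-0.0006), np.float64(0.0006), np.float64(-0.0075), 0, np.float64(10.0), 0, 1]
[np.float64(0.0008), np.float64(0.0006), np.float64(-0.0075), 0, np.float64(10.0), 0, 1]
[np.float64(0.0021), np.float64(0.0006), np.float64(-0.0073), 0, np.float64(10.0), 0, 1]
[np.float64(0.0033), np.float64(0.0006), np.float64(-0.0068), 0, np.float64(10.0), 0, 1]
[np.float64(0.0044), np.float64(0.0006), np.float64(-0.0061), 0, np.float64(10.0), 0, 1]
[np.float64(0.0054), np.float64(0.0006), np.float64(-0.0053), 0, np.float64(10.0), 0, 1]
[np.float64(0.0063), np.float64(0.0006), np.float64(-0.0043), 0, np.float64(10.0), 0, 1]
[np.float64(0.0069), np.float64(0.0006), np.float64(-0.0031), 0, np.float64(10.0), 0, 1]
[np.float64(0.0073), np.float64(0.0006), np.float64(-0.0019), 0, np.float64(10.0), 0, 1]
```

View pics/w6.png

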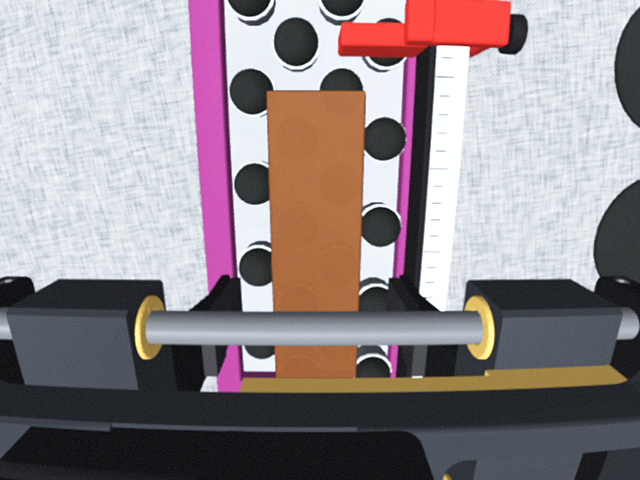

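>>> servo_tool --pt "0 0 -0.007 0 10 0 1" --pt "0.001 0 -0.007 0 10 0 1" --pt "0.002 0 -0.007 0 10 0 1" --pt "0.003 0 -0.007 0 10 0 1" --pt "0.004 0 -0.006 0 10 0 1"

```text
time_s: 12.88
tcp_pos: [444.3, 176.3, 160.5]
orientation: [-0.505, 1.925, -1.917]
force: [0.8, 0.0, -0.1]
finger_gap: 1.0
```

>>> servo_tool --pt "0.005 0 -0.005 0 10 0 1" --pt "0.006 0 -0.004 0 10 0 1" --pt "0.007 0 -0.003 0 10 0 1" --pt "0.007 0 -0.002 0 10 0 1" --pt "0 0 0 0 0 0 1"

```text
time_s: 13.5
tcp_pos: [415.8, 184.3, 164.0]
orientation: [-0.223, -2.137, 2.112]
force: [0.1, 0.0, 0.2]
finger_gap: 0.999
```

Run:
```python
from brown import *
s=arm.state(); print(s["q"].round(2)); tilt()
c=cam("wrist"); cv2.imwrite("pics/w7.png",c["bgr"]); 
p=t2w([-55,-20])[0]; plan([p[0],p[1],120],-98.2,2,1); print(w2t(arm.state()["tcp_pos"]))
```

```text
[-0.93 -0.01  0.42  2.03  0.    1.1  -2.28]
tilt fix deg tool [ 0.74  0.   -0.69]
from [416.1 184.2 164.1] -101.1 step 22.1 1.44
[np.float64(0.0019), np.float64(0.022), np.float64(0.0012), 0, np.float64(-1.4), 0, 1]
[np.float64(0.0019), np.float64(0.022), np.float64(0.0011), 0, np.float64(-1.4), 0, 1]
[[-51.136595   -17.87583382]]
```

View pics/w7.png

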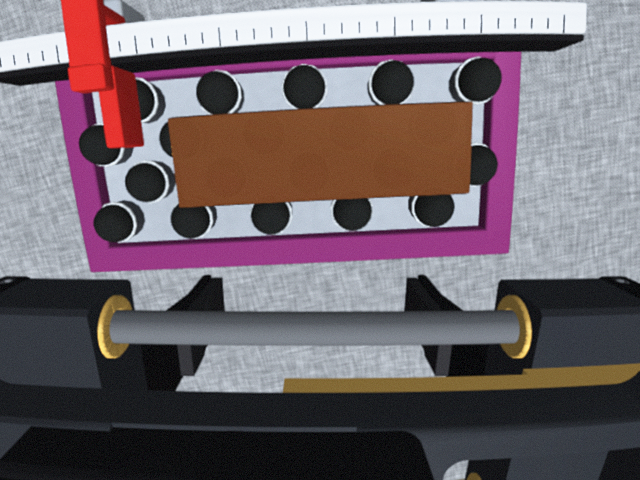

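The view shows the blank (corners about (170,118), (470,103), (468,193), (178,206)), the fence above it and the red stop at (122,105).

```bash
cat > meas.py <<'E'
from brown import *
def meas():
    s=arm.state(); c=cam("wrist"); ce,sz,a,ct=brown(c,57,(0,110,20),(20,255,230))
    t=w2t(ce)[0]; print("tcp_t",w2t(s["tcp_pos"])[0].round(1),"z",s["tcp_pos"][2].round(1),"ang",round(ang(s),1),"glass_t",t.round(1),"sz",np.round(sz,1),"ang rel table y",round((a-81.8+90)%180-90,2),"F",s["force"].round(1)); tilt(s); return c,s
E
python3 - <<'E'
from meas import *
c,s=meas(); x=w2t(onplane(c,[(60,78),(200,57),(400,46),(560,38)],42)); print(x.round(1).tolist())
E
```

```text
tcp_t [-51.1 -17.9] z 164.1 ang -101.1 glass_t [ 12.4 -25.3] sz [201.4  61. ] ang rel table y -0.09 F [0.2 0.  0.3]
tilt fix deg tool [ 0.74 -0.   -0.71]
[[77.8, 156.4], [82.4, 53.3], [81.9, -81.5], [85.5, -192.7]]
```

Run:
```python
from h import *
p=t2w([-53,-25])[0]; plan([p[0],p[1],76],-98.2,3,1)
```

```text
from [416.2 184.1 163.9] -101.1 step 29.4 0.95
[np.float64(0.0005), np.float64(0.0293), np.float64(0.0024), 0, np.float64(-1.0), 0, 1]
[np.float64(0.0006), np.float64(0.0293), np.float64(0.0024), 0, np.float64(-1.0), 0, 1]
[np.float64(0.0006), np.float64(0.0293), np.float64(0.0024), 0, np.float64(-1.0), 0, 1]
```

>>> servo_tool --pt "0.001 0.028 0.002 0.7 -1 -0.7 1" --pt "0.001 0.026 0.002 0 -1 0 1" --pt "0 0.02 0.002 0 -1 0 1" --pt "0 0 0 0 0 0 1"

```text
time_s: 14.1
tcp_pos: [415.6, 178.6, 89.2]
orientation: [-0.138, -2.159, 2.156]
force: [0.2, -0.3, 0.8]
finger_gap: 1.0
```

Run:
```python
from meas import *
c,s=meas(); cv2.imwrite("pics/w8.png",c["bgr"])
```

```text
tcp_t [-50.8 -23.5] z 89.2 ang -97.2 glass_t [ 12.3 -25.3] sz [201.7  60.8] ang rel table y 0.01 F [ 0.2 -0.3  0.8]
tilt fix deg tool [ 0.08 -0.   -0.12]
```

View pics/w8.png

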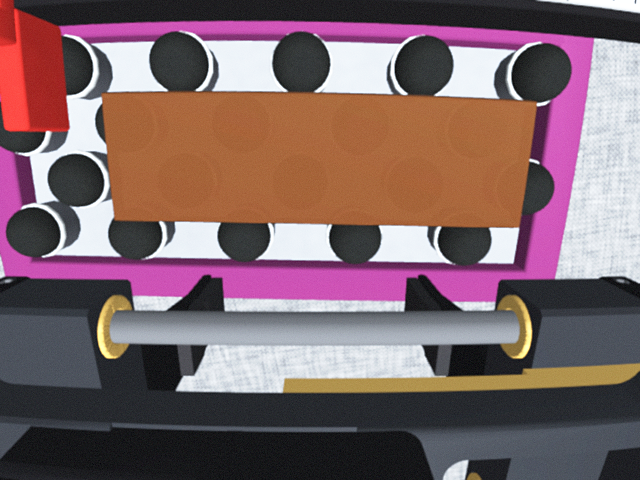

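The blank hasn't moved. I'll lower the fingertips to blank height, then approach.

>>> servo_tool --pt "0 0.01 0.001 0 1 0 1" --pt "0 0.005 0 0 0 0 1" --pt "0 0 0 0 0 0 1"

```text
time_s: 14.52
tcp_pos: [417.4, 178.7, 76.0]
orientation: [-0.161, -2.154, 2.145]
force: [-1.0, 1.8, -0.0]
finger_gap: 0.996
```

>>> servo_tool --pt "-0.005 0 0 0 0 0 1" --pt "-0.005 0 0 0 0 0 1" --pt "-0.003 0 0 0 0 0 1" --pt "0 0 0 0 0 0 1"

```text
time_s: 15.02
tcp_pos: [431.8, 177.0, 76.7]
orientation: [-0.162, -2.156, 2.145]
force: [1.0, 0.5, 0.1]
finger_gap: 1.0
```

Run:
```python
from meas import *
c,s=meas(); cv2.imwrite("pics/w9.png",c["bgr"])
```

```text
tcp_t [-34.6 -22.8] z 76.7 ang -98.2 glass_t [ 12.2 -25.4] sz [201.9  60.9] ang rel table y -0.1 F [1.  0.5 0.1]
tilt fix deg tool [ 0.32 -0.   -0.37]
```

View pics/w9.png

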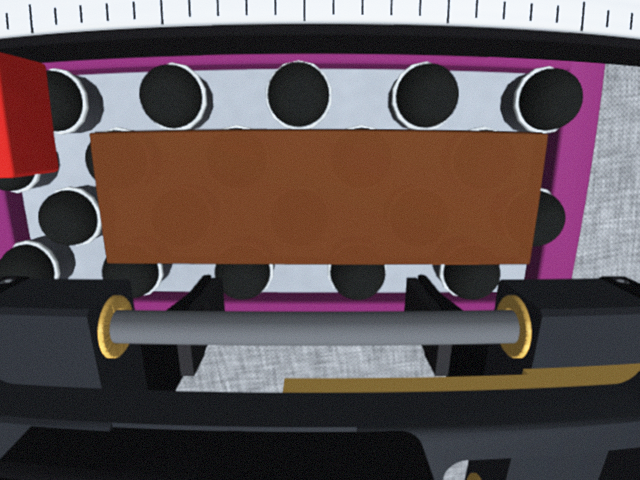

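>>> servo_tool --pt "0 0.003 0.001 0.3 0 -0.4 1" --pt "0 0.001 0 0 0 0 1" --pt "-0.001 0 0 0 0 0 1" --pt "-0.002 0 0 0 0 0 1"

```text
time_s: 15.58
tcp_pos: [434.3, 175.6, 72.2]
orientation: [-0.152, -2.147, 2.147]
force: [-0.6, 0.1, -0.3]
finger_gap: 1.004
```

Run:
```python
from meas import *
c,s=meas()
```

```text
tcp_t [-32.  -23.8] z 72.2 ang -98.2 glass_t [ 12.3 -25.3] sz [201.8  61.1] ang rel table y -0.09 F [-0.6  0.1 -0.3]
tilt fix deg tool [-0.01  0.    0.1 ]
```

>>> servo_tool --pt "-0.002 0 0 0 0 0 1" --pt "-0.002 0 0 0 0 0 1" --pt "-0.002 0 0 0 0 0 1" --pt "-0.002 0 0 0 0 0 1" --pt "-0.002 0 0 0 0 0 1"

```text
time_s: 16.25
tcp_pos: [445.1, 174.1, 72.4]
orientation: [-0.152, -2.147, 2.146]
force: [-0.1, -0.2, 0.3]
finger_gap: 1.001
```

Run:
```python
from meas import *
c,s=meas();cv2.imwrite("pics/w10.png",c["bgr"])
```

```text
tcp_t [-21.  -23.8] z 72.4 ang -98.2 glass_t [ 19.9 -25.1] sz [202.   61.2] ang rel table y 0.01 F [-0.1 -0.2  0.3]
tilt fix deg tool [ 0.01 -0.    0.08]
```

View pics/w10.png

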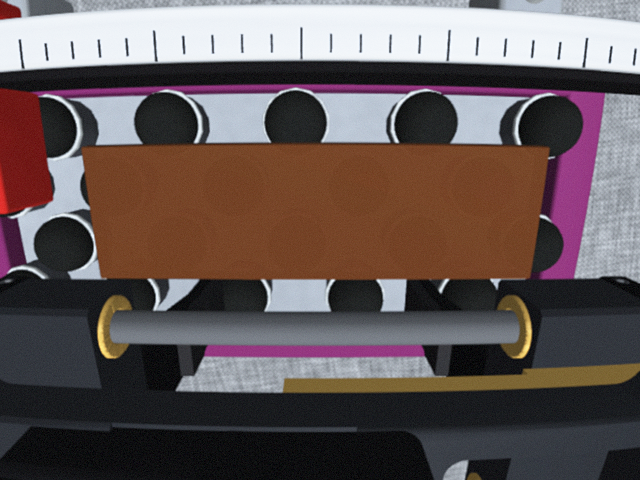

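The blank is rolling square ahead of the two fingers, so I'll keep pushing gently.

>>> servo_tool --pt "-0.002 0 0 0 0 0 1" --pt "-0.002 0 0 0 0 0 1" --pt "-0.002 0 0 0 0 0 1" --pt "-0.002 0 0 0 0 0 1" --pt "-0.002 0 0 0 0 0 1"

```text
time_s: 16.92
tcp_pos: [455.8, 172.5, 72.3]
orientation: [-0.152, -2.147, 2.147]
force: [-0.5, 0.4, 0.2]
finger_gap: 1.0
```

Run:
```python
from meas import *
c,s=meas()
```

```text
tcp_t [-10.2 -23.8] z 72.3 ang -98.2 glass_t [ 31.  -25.1] sz [201.9  61. ] ang rel table y 0.07 F [-0.5  0.4  0.2]
tilt fix deg tool [0.   0.   0.08]
```

>>> servo_tool --pt "-0.0015 0 0 0 0 0 1" --pt "-0.0015 0 0 0 0 0 1" --pt "-0.0015 0 0 0 0 0 1" --pt "-0.0015 0 0 0 0 0 1"

```text
time_s: 17.48
tcp_pos: [462.4, 171.6, 72.4]
orientation: [-0.152, -2.147, 2.147]
force: [0.0, 1.4, 0.0]
finger_gap: 0.999
```

Run:
```python
from meas import *
c,s=meas();cv2.imwrite("pics/w11.png",c["bgr"])
```

```text
tcp_t [ -3.6 -23.7] z 72.4 ang -98.2 glass_t [ 37.5 -25.1] sz [201.9  60.9] ang rel table y -0.01 F [0.  1.4 0. ]
tilt fix deg tool [ 0.01 -0.    0.07]
```

View pics/w11.png

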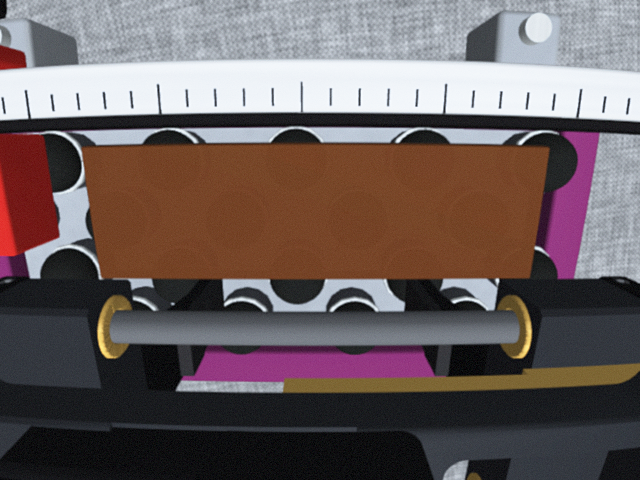

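>>> servo_tool --pt "-0.001 0 0 0 0 0 1" --pt "-0.001 0 0 0 0 0 1" --pt "-0.001 0 0 0 0 0 1" --pt "-0.001 0 0 0 0 0 1" --pt "-0.001 0 0 0 0 0 1"

```text
time_s: 18.15
tcp_pos: [467.8, 170.8, 72.4]
orientation: [-0.153, -2.147, 2.147]
force: [0.9, -0.3, 0.5]
finger_gap: 1.003
```

>>> servo_tool --pt "-0.001 0 0 0 0 0 1" --pt "-0.001 0 0 0 0 0 1"

```text
time_s: 18.4
tcp_pos: [469.3, 170.7, 72.2]
orientation: [-0.151, -2.146, 2.146]
force: [-5.3, 0.7, 3.6]
finger_gap: 0.999
```

Run:
```python
from meas import *
c,s=meas();cv2.imwrite("pics/w12.png",c["bgr"])
```

```text
tcp_t [  3.4 -23.7] z 72.2 ang -98.2 glass_t [ 44.1 -25. ] sz [201.8  60.7] ang rel table y -0.06 F [-5.3  0.7  3.6]
tilt fix deg tool [ 0.   -0.    0.14]
```

View pics/w12.png

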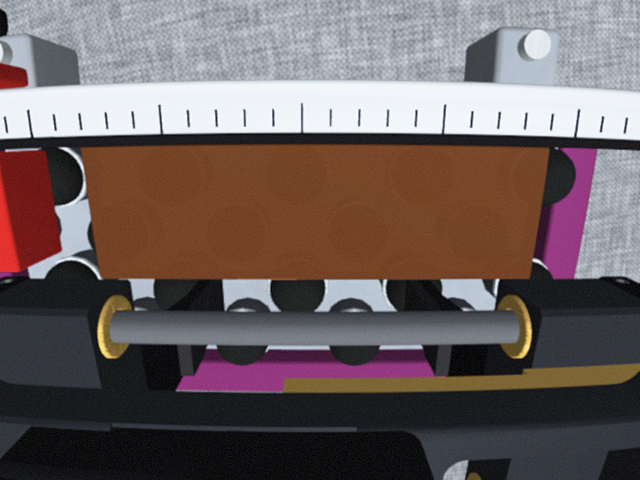

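There is 5 N at the fence and the blank is flush, with its angle within 0.1°. I'll back off, lift, close the fingers and go to the blank's right end.

>>> servo_tool --pt "0.001 0 0 0 0 0 1" --pt "0.003 0 0 0 0 0 1" --pt "0.008 0 0 0 0 0 1" --pt "0 -0.03 0 0 0 0 1" --pt "0 -0.04 0 0 0 0 0.6"

```text
time_s: 19.08
tcp_pos: [454.7, 171.5, 141.3]
orientation: [-0.147, -2.141, 2.149]
force: [0.6, -0.2, 0.3]
finger_gap: 0.952
```

Run:
```python
from meas import *
c,s=meas();cv2.imwrite("pics/w13.png",c["bgr"])
p=t2w([45,-155])[0]; plan([p[0],p[1],140],-98.2,4,0)
```

```text
tcp_t [-11.1 -25. ] z 141.3 ang -98.2 glass_t [ 44.5 -25.1] sz [201.5  60.8] ang rel table y -0.0 F [ 0.6 -0.2  0.3]
tilt fix deg tool [-0.25  0.    0.3 ]
from [457.2 172.4 146.5] -98.2 step 35.5 0.0
[np.float64(-0.0135), np.float64(0.0016), np.float64(0.0328), 0, np.float64(-0.0), 0, 0]
[np.float64(-0.0135), np.float64(0.0016), np.float64(0.0328), 0, np.float64(-0.0), 0, 0]
[np.float64(-0.0135), np.float64(0.0016), np.float64(0.0328), 0, np.float64(-0.0), 0, 0]
[np.float64(-0.0135), np.float64(0.0016), np.float64(0.0328), 0, np.float64(-0.0), 0, 0]
```

View pics/w13.png

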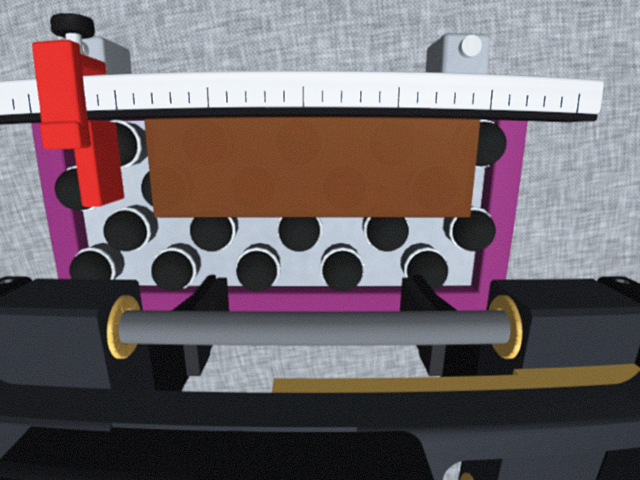

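Run:
```python
from meas import *
c=cam("wrist"); cv2.imwrite("pics/w13z.png",cv2.resize(c["bgr"][60:230,20:220],None,fx=3,fy=3))
```

```text
(no output)
```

View pics/w13z.png

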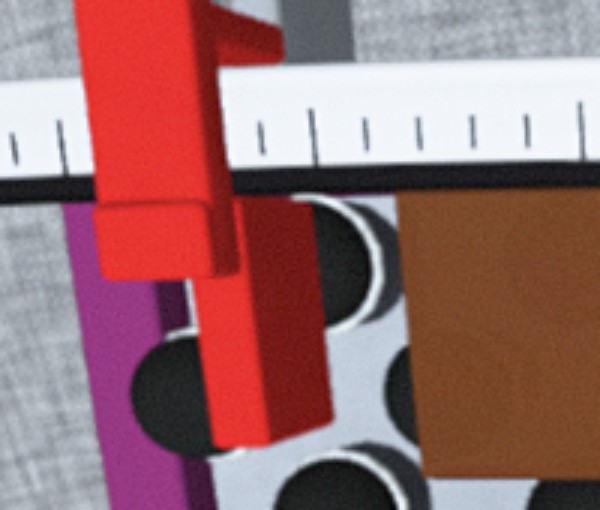

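>>> servo_tool --pt "-0.013 0 0.032 0 0 0 0" --pt "-0.013 0 0.032 0 0 0 0" --pt "-0.013 0 0.032 0 0 0 0" --pt "-0.01 0 0.025 0 0 0 0" --pt "0 0 0 0 0 0 0"

```text
time_s: 19.8
tcp_pos: [487.7, 43.5, 143.1]
orientation: [-0.152, -2.152, 2.147]
force: [-0.7, 0.4, -0.5]
finger_gap: 0.309
```

Run:
```python
from meas import *
c=cam("wrist");cv2.imwrite("pics/w14.png",c["bgr"]); tilt(); s=arm.state(); print(w2t(s["tcp_pos"]),s["finger_gap"],s["q"].round(2))
p=t2w([45,-155])[0]; plan([p[0],p[1],80],-98.2,3,0)
```

```text
tilt fix deg tool [ 0.17  0.   -0.04]
[[  39.29482253 -145.6506439 ]] 0.2633442039830473 [-0.72  0.12  0.57  1.96 -0.08  1.08 -1.82]
from [487.4  44.8 143.1] -97.9 step 21.3 -0.09
[np.float64(-0.0019), np.float64(0.021), np.float64(0.0031), 0, np.float64(0.1), 0, 0]
[np.float64(-0.0019), np.float64(0.021), np.float64(0.0031), 0, np.float64(0.1), 0, 0]
[np.float64(-0.0019), np.float64(0.021), np.float64(0.0031), 0, np.float64(0.1), 0, 0]
```

View pics/w14.png

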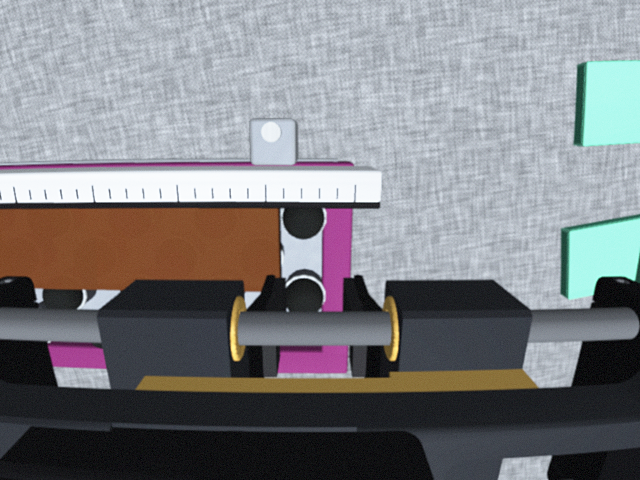

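>>> servo_tool --pt "-0.002 0.01 0.006 0 0 0 0" --pt "-0.002 0.02 0.004 0 0 0 0" --pt "-0.001 0.016 0 0 0 0 0" --pt "0 0 0 0 0 0 0"

```text
time_s: 20.35
tcp_pos: [489.9, 36.9, 93.4]
orientation: [-0.144, -2.155, 2.149]
force: [-1.0, 0.3, 0.6]
finger_gap: 0.005
```

Run:
```python
from meas import *
c=cam("wrist");cv2.imwrite("pics/w15.png",c["bgr"]); tilt(); s=arm.state(); print(w2t(s["tcp_pos"]),s["tcp_pos"][2],ang(s),s["finger_gap"],s["force"])
print(w2t(onplane(c,[(280,250)],57)))
```

```text
tilt fix deg tool [ 0.21 -0.   -0.01]
[[  43.25975906 -153.09018426]] 94.09145970298313 -97.66839080477295 0.005405037592112855 [-0.07638511  0.58392241  0.236079  ]
[[  61.05638375 -136.55535185]]
```

View pics/w15.png

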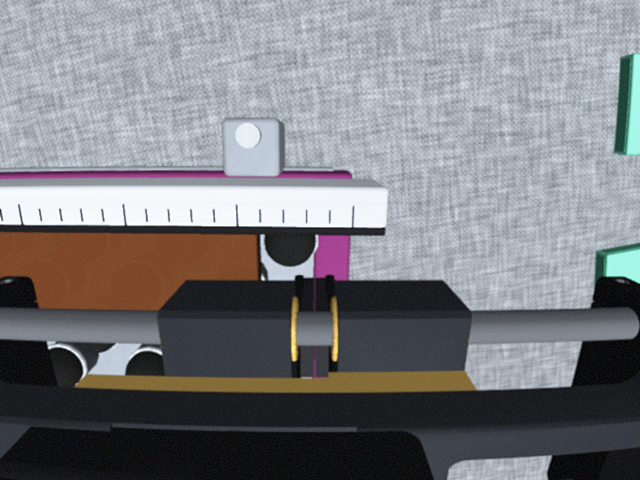

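>>> servo_tool --pt "-0.001 0.012 0 0.2 0.4 0 0" --pt "0 0.006 0 0 0 0 0" --pt "0 0.002 0 0 0 0 0" --pt "0 0 0 0 0 0 0"

```text
time_s: 20.9
tcp_pos: [492.0, 37.5, 73.6]
orientation: [-0.153, -2.15, 2.149]
force: [0.3, 0.6, -0.7]
finger_gap: 0.008
```

Run:
```python
from meas import *
c=cam("wrist");cv2.imwrite("pics/w16.png",c["bgr"]); tilt(); s=arm.state(); print(w2t(s["tcp_pos"]),s["tcp_pos"][2],ang(s),s["finger_gap"],s["force"])
```

```text
tilt fix deg tool [ 0.05 -0.   -0.1 ]
[[  44.96818168 -152.25093984]] 73.72924162587043 -98.05094387620836 0.007194101138696557 [-1.11303734  0.24688256  0.86241143]
```

View pics/w16.png

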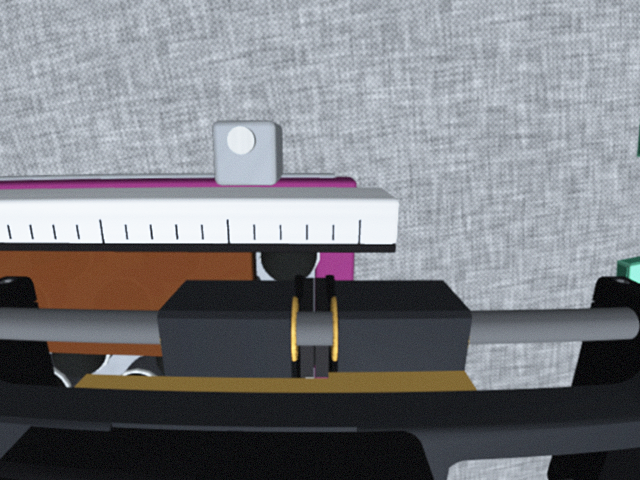

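>>> servo_tool --pt "0 0.001 -0.002 0 0.1 0 0" --pt "0 0 -0.003 0 0 0 0" --pt "0 0 -0.003 0 0 0 0" --pt "0 0 -0.002 0 0 0 0" --pt "0 0 -0.002 0 0 0 0"

```text
time_s: 21.58
tcp_pos: [494.3, 50.4, 73.3]
orientation: [-0.156, -2.15, 2.147]
force: [-0.0, -0.0, -0.6]
finger_gap: 0.005
```

>>> servo_tool --pt "0 0 -0.002 0 0 0 0" --pt "0 0 -0.002 0 0 0 0" --pt "0 0 -0.002 0 0 0 0"

```text
time_s: 21.95
tcp_pos: [495.2, 56.7, 73.3]
orientation: [-0.156, -2.15, 2.147]
force: [-0.4, 0.5, -0.3]
finger_gap: 0.006
```

Run:
```python
from meas import *
c=cam("wrist");cv2.imwrite("pics/w17.png",c["bgr"]); tilt(); s=arm.state(); print(w2t(s["tcp_pos"]),s["tcp_pos"][2],ang(s),s["force"])
c=cam("top"); cv2.imwrite("pics/t17.png",cv2.resize(c["bgr"][225:335,165:325],None,fx=4.4,fy=4.4,interpolation=cv2.INTER_CUBIC))
```

```text
tilt fix deg tool [ 0.09  0.   -0.15]
[[  45.27996439 -132.47099855]] 73.28188978857712 -98.13523011641946 [0.2070935  0.24128861 0.11368517]
```

View pics/w17.png

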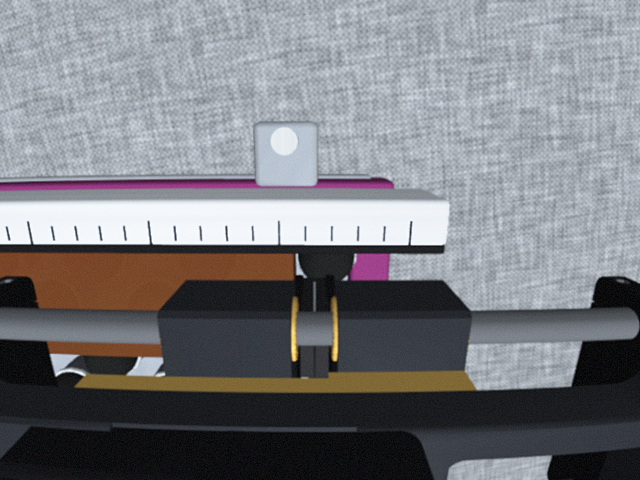

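View pics/t17.png

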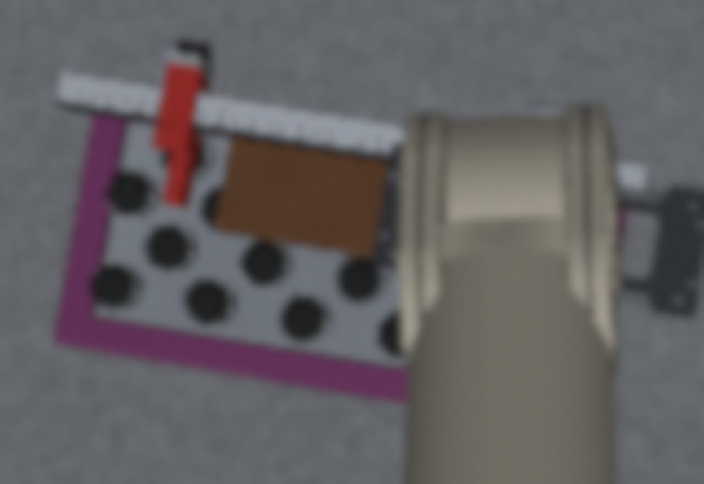

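>>> servo_tool --pt "0 0 -0.002 0 0 0 0" --pt "0 0 -0.002 0 0 0 0" --pt "0 0 -0.002 0 0 0 0" --pt "0 0 -0.002 0 0 0 0" --pt "0 0 -0.002 0 0 0 0"

```text
time_s: 22.68
tcp_pos: [496.7, 67.1, 73.3]
orientation: [-0.156, -2.15, 2.148]
force: [0.3, -0.0, 0.1]
finger_gap: 0.005
```

Run:
```python
from meas import *
c=cam("wrist");cv2.imwrite("pics/w18.png",c["bgr"][150:400]); s=arm.state(); print(w2t(s["tcp_pos"]),s["tcp_pos"][2],ang(s),s["force"])
c=cam("top"); cv2.imwrite("pics/t18.png",cv2.resize(c["bgr"][225:335,165:325],None,fx=4.4,fy=4.4,interpolation=cv2.INTER_CUBIC))
```

```text
[[  45.27237194 -121.90585185]] 73.27908550374367 -98.13795347735756 [-0.18723395  0.26324928 -0.51620522]
```

View pics/w18.png

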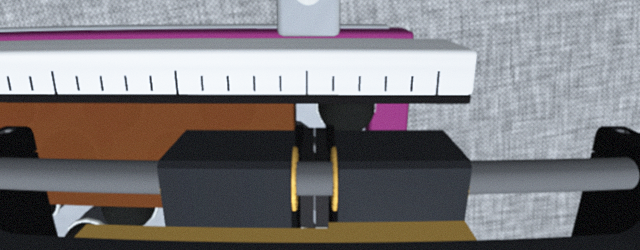

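View pics/t18.png

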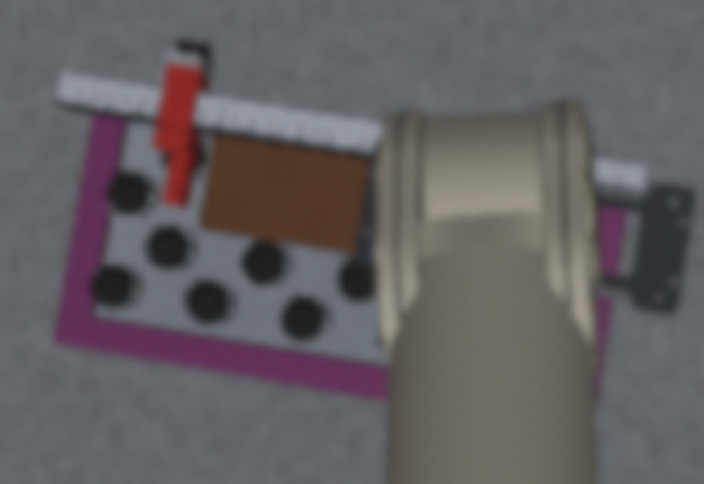

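The blank follows the finger, still flush to the fence, with about 11 mm to the stop. Slowing down from here.

>>> servo_tool --pt "0 0 -0.0015 0 0 0 0" --pt "0 0 -0.0015 0 0 0 0" --pt "0 0 -0.0015 0 0 0 0" --pt "0 0 -0.001 0 0 0 0" --pt "0 0 -0.001 0 0 0 0"

```text
time_s: 23.4
tcp_pos: [497.7, 74.1, 73.3]
orientation: [-0.156, -2.15, 2.148]
force: [0.4, -0.3, 0.7]
finger_gap: 0.008
```

>>> servo_tool --pt "0 0 -0.001 0 0 0 0" --pt "0 0 -0.001 0 0 0 0"

```text
time_s: 23.65
tcp_pos: [497.9, 76.0, 73.3]
orientation: [-0.156, -2.15, 2.148]
force: [-1.5, -4.0, 0.5]
finger_gap: 0.006
```

>>> servo_tool --pt "0 0 -0.001 0 0 0 0"

```text
time_s: 23.78
tcp_pos: [497.9, 76.1, 73.2]
orientation: [-0.156, -2.148, 2.148]
force: [-1.9, -6.8, 1.9]
finger_gap: 0.007
```

>>> servo_tool --pt "0 0 -0.001 0 0 0 0"

```text
time_s: 23.9
tcp_pos: [497.9, 76.1, 73.2]
orientation: [-0.157, -2.146, 2.149]
force: [-2.0, -4.6, 2.1]
finger_gap: 0.002
```

Run:
```python
from meas import *
c=cam("wrist");cv2.imwrite("pics/w19.png",c["bgr"][150:400]); s=arm.state(); print(w2t(s["tcp_pos"]),s["tcp_pos"][2],ang(s),s["force"])
c=cam("top"); cv2.imwrite("pics/t19.png",cv2.resize(c["bgr"][225:335,165:325],None,fx=4.4,fy=4.4,interpolation=cv2.INTER_CUBIC))
```

```text
[[  45.22021291 -113.18627997]] 73.1714225698759 -98.23625198531954 [-1.60505958 -5.67083216  3.17089931]
```

View pics/t19.png

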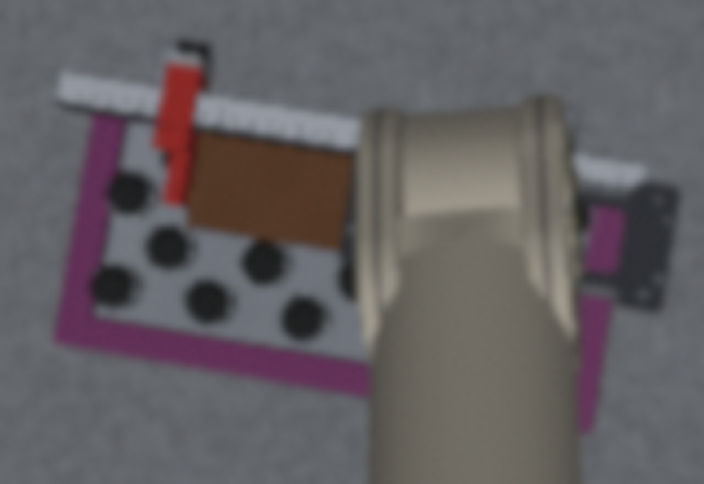

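The blank is against the stop: 5–7 N, and the TCP stopped advancing. I'll back off, lift and inspect.

>>> servo_tool --pt "0 0 0.001 0 0 0 0" --pt "0 0 0.003 0 0 0 0" --pt "0 0 0.01 0 0 0 0" --pt "0 -0.03 0.005 0 0 0 0" --pt "0 -0.04 0 0 0 0 0.5"

```text
time_s: 24.62
tcp_pos: [493.0, 55.6, 142.2]
orientation: [-0.151, -2.142, 2.149]
force: [1.0, 0.1, -0.2]
finger_gap: 0.052
```

Run:
```python
from meas import *
s=arm.state(); print(w2t(s["tcp_pos"]))
p=t2w([-25,0])[0]; plan([p[0],p[1],165],-98.2,4,1)
```

```text
[[  43.3166053  -134.14401355]]
from [493.   55.6 142.2] -98.2 step 38.1 0.01
[np.float64(0.0171), np.float64(-0.0057), np.float64(-0.0335), 0, np.float64(-0.0), 0, 1]
[np.float64(0.0171), np.float64(-0.0057), np.float64(-0.0335), 0, np.float64(-0.0), 0, 1]
[np.float64(0.0171), np.float64(-0.0057), np.float64(-0.0335), 0, np.float64(-0.0), 0, 1]
[np.float64(0.0171), np.float64(-0.0057), np.float64(-0.0335), 0, np.float64(-0.0), 0, 1]
```

>>> servo_tool --pt "0.017 -0.006 -0.033 0 0 0 1" --pt "0.017 -0.006 -0.033 0 0 0 1" --pt "0.017 -0.004 -0.033 0 0 0 1" --pt "0.01 0 -0.025 0 0 0 1" --pt "0 0 0 0 0 0 1"

```text
time_s: 25.25
tcp_pos: [451.5, 188.2, 162.2]
orientation: [-0.162, -2.148, 2.144]
force: [0.0, -1.0, -0.3]
finger_gap: 0.604
```

Run:
```python
from meas import *
c,s=meas(); cv2.imwrite("pics/w20.png",c["bgr"]); cv2.imwrite("pics/w20z.png",cv2.resize(c["bgr"][50:250,20:280],None,fx=3,fy=3))
```

```text
tcp_t [-16.7  -8.9] z 162.2 ang -98.5 glass_t [49.  16.8] sz [252.2 100.3] ang rel table y -11.84 F [ 0.  -1.  -0.3]
tilt fix deg tool [ 0.1   0.   -0.15]
```

View pics/w20.png

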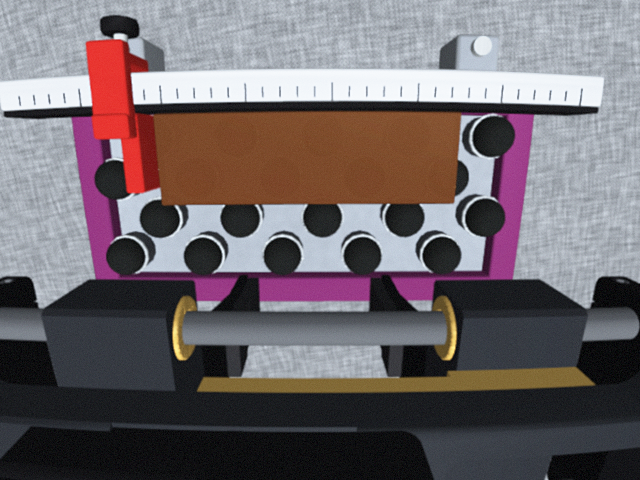

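View pics/w20z.png

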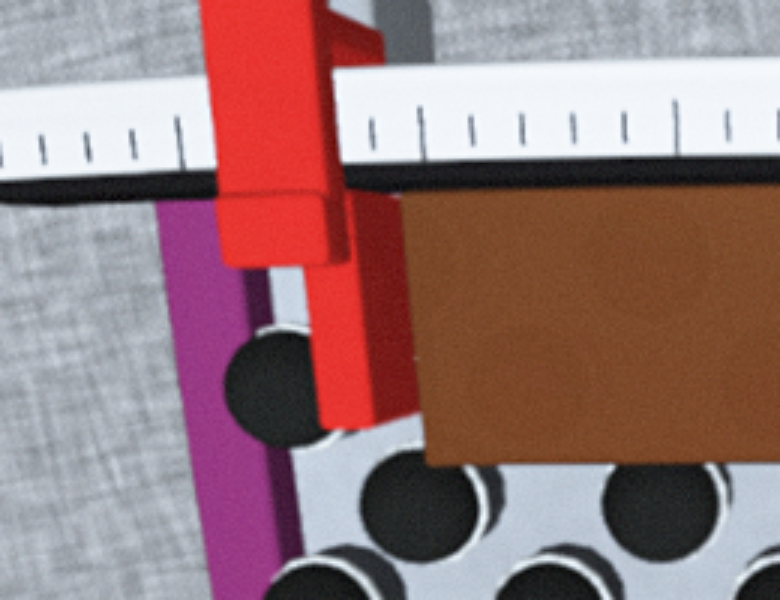

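The blank looks seated, with its long edge on the black strip and its end against the red stop. I'll measure it with the red masked out.

Run:
```python
from meas import *
s=arm.state(); c=cam("wrist"); print(c["hsv"][150,250],c["hsv"][160,140],c["hsv"][70,110])
ce,sz,a,ct=brown(c,57,(8,60,20),(25,235,230)); print("glass_t",w2t(ce),sz,(a-81.8+90)%180-90, ang(s))
k=np.zeros((480,640),np.uint8); cv2.drawContours(k,[ct.reshape(-1,1,2)],-1,255,-1)
# top-edge row vs black strip gap: columns profile
for col in (200,300,420):
    print(col,[int(v) for v in c["hsv"][100:120,col,2]])
b=cv2.boxPoints(cv2.minAreaRect(ct)); print(b.round(1).tolist())
for row in (140,165,180):
    print(row,[c["hsv"][row,x].tolist() for x in range(150,168,2)])
```

```text
[ 12 169 121] [  0 202 126] [  1 203 231]
glass_t [[44.24738953 -5.36568913]] (201.767822265625, 61.7698974609375) 0.06414032 -98.56417238833636
200 [249, 251, 248, 202, 92, 30, 34, 30, 35, 33, 32, 25, 6, 46, 88, 121, 126, 120, 126, 122]
300 [251, 242, 154, 57, 29, 29, 34, 31, 35, 24, 20, 29, 73, 114, 129, 123, 131, 129, 127, 128]
420 [253, 247, 161, 63, 31, 36, 30, 40, 34, 27, 15, 30, 69, 115, 131, 136, 134, 135, 134, 129]
[[151.89999389648438, 112.30000305175781], [457.0, 109.69999694824219], [457.79998779296875, 204.5], [152.6999969482422, 207.1999969482422]]
140 [[0, 198, 117], [1, 201, 117], [11, 167, 125], [11, 172, 126], [11, 168, 120], [12, 172, 123], [12, 167, 124], [12, 167, 119], [12, 161, 125]]
165 [[2, 217, 115], [1, 209, 116], [1, 214, 111], [10, 184, 112], [10, 168, 126], [11, 170, 120], [10, 169, 122], [11, 156, 129], [10, 168, 126]]
180 [[1, 196, 126], [0, 204, 120], [1, 216, 118], [0, 211, 110], [11, 162, 121], [12, 165, 124], [11, 171, 119], [11, 172, 126], [11, 167, 127]]
```

Run:
```python
from meas import *
c=cam("wrist"); 
print("stop z80",w2t(onplane(c,[(144,191.5),(138.8,140)],80)).round(1).tolist())
print("stop tip z50",w2t(onplane(c,[(159,188)],50)).round(1).tolist())
print("glass left edge z57",w2t(onplane(c,[(153.5,140),(156,165),(160.5,195)],57)).round(1).tolist())
cv2.imwrite("pics/w21z.png",cv2.resize(c["bgr"][110:215,115:215],None,fx=6,fy=5.5,interpolation=cv2.INTER_CUBIC))
```

```text
stop z80 [[27.8, 93.2], [58.9, 92.9]]
stop tip z50 [[26.3, 96.2]]
glass left edge z57 [[58.9, 93.7], [42.5, 93.7], [22.3, 92.7]]
```

View pics/w21z.png

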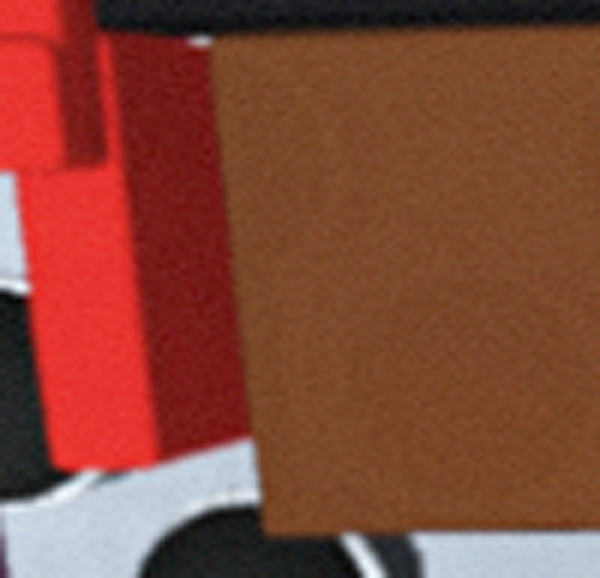

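>>> servo_tool --pt "0.003 -0.005 -0.03 0 0 0 1" --pt "0.003 0 -0.03 0 0 0 1" --pt "0.003 0 -0.03 0 0 0 1" --pt "0 0 -0.005 0 0 0 1" --pt "0 0 0 0 0 0 1"

```text
time_s: 26.02
tcp_pos: [461.3, 275.7, 167.1]
orientation: [-0.178, -2.137, 2.139]
force: [-0.3, -1.1, 0.2]
finger_gap: 1.0
```

Run:
```python
from meas import *
s=arm.state(); print(w2t(s["tcp_pos"]),s["tcp_pos"],ang(s),s["q"].round(2))
c=cam("wrist"); cv2.imwrite("pics/w22.png",c["bgr"])
```

```text
[[-19.48752534  79.15907953]] [461.30208573 275.72926033 167.12420684] -99.35186310560336 [-0.99  0.2   0.41  1.82 -0.08  1.14 -2.29]
```

View pics/w22.png

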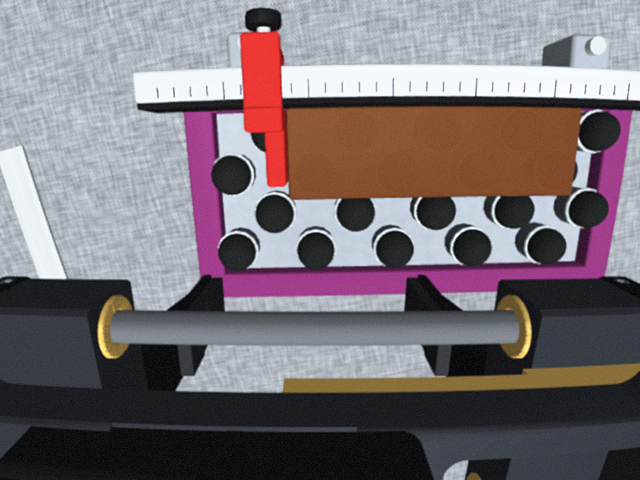

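Run:
```python
from meas import *
c=cam("wrist"); cv2.imwrite("pics/w22z.png",cv2.resize(c["bgr"][90:215,235:335],None,fx=6,fy=4.7,interpolation=cv2.INTER_CUBIC))
ce,sz,a,ct=brown(c,57,(8,60,20),(25,235,230)); print("glass_t",w2t(ce),sz,(a-81.8+90)%180-90)
```

```text
glass_t [[44.17848032 -6.30821897]] (201.8614044189453, 61.69264221191406) -0.008872986
```

View pics/w22z.png

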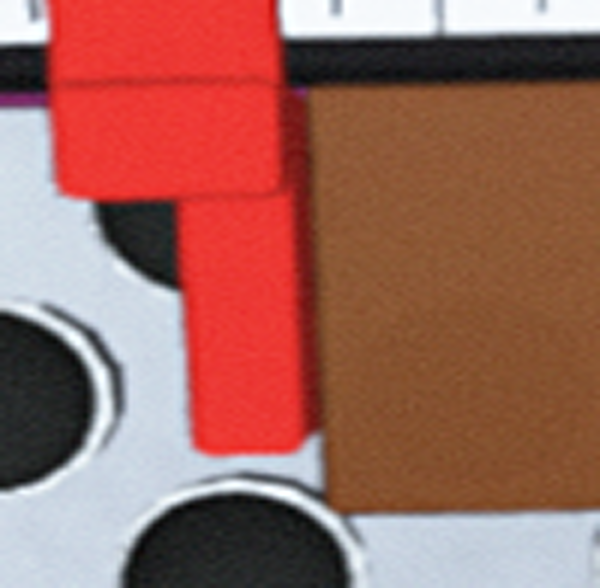

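Run:
```python
from meas import *
c=cam("wrist"); 
print("stop z80",w2t(onplane(c,[(284.7,153.8),(285.6,175)],80)).round(2).tolist(), "glass z57",w2t(onplane(c,[(288.5,153.8),(289.2,175)],57)).round(2).tolist())
P=w2t(c["p"]); print(P)
```

```text
stop z80 [[45.4, 94.61], [32.55, 94.55]] glass z57 [[44.68, 93.83], [30.54, 93.87]]
[[52.01287995 76.89230537]]
```

>>> servo_tool --pt "0 0 0 0 0 0 1" --pt "0 0 0 0 0 0 1" --pt "0 0 0 0 0 0 1" --pt "0 0 0 0 0 0 1" --pt "0 0 0 0 0 0 1"

```text
time_s: 26.8
tcp_pos: [461.4, 274.3, 167.6]
orientation: [-0.181, -2.137, 2.137]
force: [-0.5, -0.5, 0.6]
finger_gap: 1.006
```

Run:
```python
from meas import *
c=cam("wrist"); ce,sz,a,ct=brown(c,57,(8,60,20),(25,235,230)); print("glass_t",w2t(ce),sz,(a-81.8+90)%180-90)
s=arm.state(); print(s["time_s"],s["force"],np.abs(s["qd"]).max())
c=cam("scene"); g0=cv2.imread("pics/scene_l.png"); d=cv2.absdiff(g0,c["bgr"]).max(2)
def gm(b): h=cv2.cvtColor(b,cv2.COLOR_BGR2HSV); m=cv2.inRange(h,(70,70,60),(95,255,255)); k=np.zeros_like(m); k[195:245,225:335]=m[195:245,225:335]; M=cv2.moments(k,True); return M["m10"]/M["m00"],M["m01"]/M["m00"],M["m00"]
print(gm(g0),gm(c["bgr"])); cv2.imwrite("pics/scene_f.png",c["bgr"])
```

```text
glass_t [[44.31101105 -6.10117963]] (201.49493408203125, 61.60591506958008) 0.02532959
26.85 [0.04893011 0.70259899 0.14400872] 0.0016210752136982228
(277.41086749285034, 211.37845567206864, 2098.0) (277.4602191519771, 211.40971891376847, 2099.0)
```

View pics/scene_f.png

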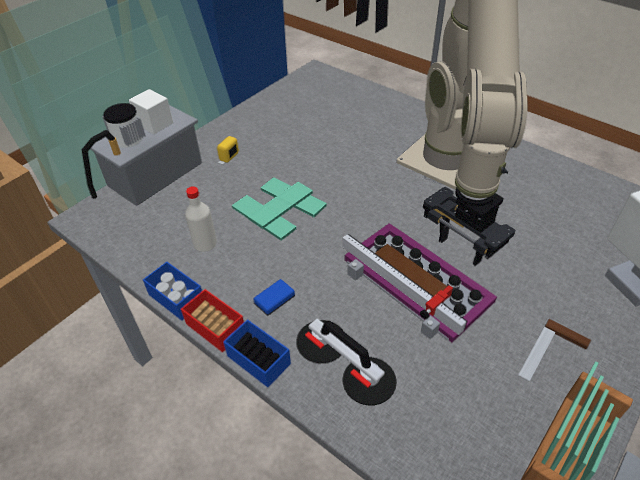

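The blank is still and seated against the fence and stop. The green pile is unchanged (its centroid moved less than 0.1 px), the other items sit where they were, and the gripper is clear. Handing in.

```bash
python3 -c "
from station import arm
print(arm.job_done())"
```

```text
the job is handed in; nothing more can be done
None
```

I lifted the brown blank straight off the pile and laid it on the balls. After letting go, I rolled it square to the fence with two open fingers (about 5–6 N at contact). I then pushed its end to the red stop with closed fingers (about 7 N) and handed in at about 27 s of the 64 s allowed. The hand-in gave no verdict.

What the last checks showed:
- **Fence:** the blank's edge is flush, within 0.1° of parallel. Its position across the table matches where it was when pressed against the fence, to within about 0.3 mm.
- **Stop:** the end is within about 1 mm of the face. Two wrist views disagreed slightly, one reading a 0.75 mm gap and the other a 0.5 mm overlap. I took that as calibration error, against the 3 mm allowed.
- **Stillness:** after about 0.75 s, the blank's measured position agreed to about 0.2 mm.
- **Rest of the bench:** the green pile's centroid moved less than 0.1 pixel in the scene view between the lift and the end. The other items looked untouched, and the gripper ended clear of everything. I did not measure the stop's setting again; the force on it stayed far below the 60 N that would shift it.

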